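# Pack the clamp meter and tip its case shut

### The arm

A 6-joint arm with a two-finger parallel gripper is mounted at the origin on the work surface. World frame = base frame: x ahead of the robot, y to its left, z up, the work surface at z = 0. Lengths are in m, angles in rad, forces in N, time in s.
With the tool pointing down it reaches from about 0.35 to 0.85 m from the base axis. Payload 8.1 kg.
Tool frame: the origin (TCP) lies between the finger pads; the fingertips stand 14 mm ahead of it and the grasp point (between the pads) lies 5 mm behind it; z points along the fingers, y is the direction in which the jaws open and shut (so a half turn about z gives the same grasp; the last joint's range is limited). The gripper opens to 93 mm and grips with 3 to 60 N. Pads are 15 mm wide; open, the fingers measure 128 mm over their backs; the gripper's body (75 mm by 188 mm) begins 65 mm behind the grasp point.
Start: joints at [-1.26, 0.13, 1.488, -0, 1.523, -0.085], TCP at [0.231, -0.554, 0.194] pointing down, gripper open.
Joint ranges: [-2.96, 2.96], [-0.89, 2.26], [0.02, 2.5], [-1.34, 4.48], [0, 2.73], [-2.66, 2.66]. Speed limits (rad/s): [2.39, 2.39, 2.79, 3.14, 3.14, 3.14].

### API

Orientations are given as a rotation vector (axis times angle).
In Python, from plant import robot gives the robot as it stands.
- The arm moves only by the tool step_arm, never from a script. Its argument "targets" is a list of rows, each an object of numbers: "tx", "ty", "tz": the shift along the tool's x, y, z in mm; "ax", "ay", "az": the turn, a rotation vector about the tool's x, y, z in rad; "grip": the closure in counts, from 0 (fully open) to 255 (shut). In form: [{"tx": .., "ty": .., "tz": .., "ax": .., "ay": .., "az": .., "grip": ..}, ...]. A call has 1 to 20 rows; each row shifts and turns the commanded pose from where the row before left it, along the tool's axes as they then stand; what a row does not reach is not made up. A row lasts 1/10 s, in which the tool goes at most 50 mm and 8.59 degrees, less where a joint would pass 70% of its speed; a pose out of reach is approached as far as the arm can. A call with a gripper value outside its range is refused whole. The fingers move at their own pace and stop on an object; "squeeze" is the grip in N (left out, the last holds). Time passes only in rows, so rows that do not move let the fingers close. It gives the time, the measured TCP pose, the force and the opening at its end, in the units of the state.
- robot.read_state(): the state, without advancing time (a new reading comes with each control period).
- robot.read_camera(name): name is "scene" or "top" or "wrist"; returns a dict with "frame" (384x512x3 uint8, blue, green, red), "fx", "fy", "cx", "cy" (pixels), "R" (3x3) and "t" (3): a world point X has camera coordinates R X + t. Camera axes: x right, y down, z forward; pixel columns grow to the right and rows downward; lengths in m; the calibration is good to about 2 mm. A picture is of the moment at which its call begins. There is no depth.
- robot.close_job(): hands the job in, once; it reports no verdict.
The state is a dict: "t": time; "q": joint angles; "dq": joint speeds; "joint_torque": joint torques, N m; "tool_pos": TCP position; "orientation": TCP orientation; "force": force on the tool from outside, world axes, zero at the start; "wrist_torque": the same for the moment, N m; "opening": finger opening in m.
Only numpy, scipy, OpenCV 4.12 (cv2) and the standard library are available. Lean on these libraries where they do the work, as an engineer would, in place of code of your own. Each camera call takes 0.05 s, during which the arm holds its last target.

### The job

Put the clamp meter away: lay it gently, face up, in its cut-out in the foam of the open instrument case and let go of it. Then push the lid from behind over past upright and let it drop shut under its own weight, keeping off the lid and the case as it falls and afterwards. Leave the other things on the bench where they are.

Things in the scene. Friction and masses are not known exactly. Their poses are not given: they have to be found in the camera images.
- meter_grip (a point): Grip point of the clamp meter (electrical tester lying on its back, dial up: grey housing, round black jaw ring at one end). On the centre line, half-way up, 16 mm above the underside; 20 mm towards the tail from meter_center, near the centre of mass. x towards the jaw, z up out of its face. Housing 52 mm wide, straight sides from 75 mm behind to 30 mm ahead of this point; 0.2 to 0.4 kg
- meter_center (a point): Middle of the same meter's length and width, half-way up (16 mm above its underside); same axes. The meter is 190 mm long, 32 mm thick (36 mm at the dial). Hand guard 62 mm wide from 26 to 40 mm ahead of this point, then the jaw ring, 66 mm wide over all. A jaw trigger sticks out 5 mm on the +y side, 10 to 30 mm ahead of this point
- case: Open black instrument case with grey foam, fixed to the bench. Origin on the bench under its centre; x along its long side, y towards its hinged back, z up. 260 mm (x) by 190 mm (y) by 70 mm high without the lid, walls 6 mm; latches and handle stand out up to 15 mm from its front (-y). The foam's top is 62 mm above the bench. A probe is stored in the foam along the back
- cutout (a point): Middle of the floor of the meter's cut-out, 25 mm to the front (-y) of the case's centre, 26 mm above the bench, 36 mm below the foam's top; axes as case. It has the meter's outline with 5 mm play all round (200 mm long, tail 62 mm, jaw end 76 mm wide), jaw towards +x only. Finger scoops, 14 mm deeper, reach 60 mm to either side from 55 mm behind to 15 mm ahead of this point
- lid_edge (a point): Middle of the lid's free edge, half-way through its thickness. The lid is a shallow black shell: 260 mm along the hinge, 190 mm from hinge to free edge, 22 mm thick, 0.4 kg. x along the hinge, y from this edge to the hinge, z out of the outer face. Open, it leans back beyond the case and this edge is its outermost, highest part, 0.24 m above the bench, reached from behind on the case's +y side
- case_lid (a joint): Lid angle, rad: 0 shut, 1.57 upright, 1.95 leaning back on its stop, where it starts and falls back to. The hinge line runs along the case's x, 95 mm from its centre to +y, 71 mm above the bench. Being thick, the lid balances at about 1.44; about 1 N at the free edge tips it. Below that it falls shut by itself in 1 to 2 s on a mildly damped hinge; no latch. Its edge rises 20 mm on the way up
- screw_tub: Bystander: clear plastic tub of screws, 85 by 105 mm and 65 mm high with its own little lid standing open to 145 mm; origin under its centre
- foil_tape: Bystander: roll of foil tape lying flat, 110 mm across, 48 mm high; origin under its centre
- pvc_coupling: Bystander: white plastic pipe coupling standing on end, 72 mm across, 70 mm high; origin under its centre
- driver: Bystander: cordless impact driver lying on its side, about 180 by 190 mm, 60 mm high; origin on the bench under its barrel
There are look-alikes about, which are no part of the job. Of the things like the part that bears meter_grip, leave any that is purple; of the rest the larger one is meant.

How it is judged:
On the way, in this order (a step that is already met when the one before it is completed fails the run):
1. the meter lies face up in its cut-out and is let go of, the lid still standing open (horizontal distance between meter_center and cutout below 0.012 m and z of meter_center in the frame of cutout below 0.019 m and angle between meter_center's own z axis and vertical below 0.08 rad and contact force between the fingers and anything else below 0.2 N and value of joint case_lid above 1.7 rad), for 0.2 s.
2. the lid has dropped shut (value of joint case_lid below 0.03 rad), for 0.2 s.
At the end, for the whole second after the job is handed in: The lid is shut (within 0.03 rad, about 6 mm at its edge) and the meter lies flat and face up on the floor of its cut-out (within 12 mm of its middle, within 3 mm of its floor, tilted less than 0.08 rad) (horizontal distance between meter_center and cutout below 0.012 m and z of meter_center in the frame of cutout below 0.019 m and angle between meter_center's own z axis and vertical below 0.08 rad and value of joint case_lid below 0.03 rad); the robot touches nothing.
It fails at once if the robot touched the lid or the case (over 0.5 N) with the lid less than half open (under 0.9 rad): it must drop shut on its own (value of joint case_lid below 0.9 rad and contact force between any of the fingers, the arm and case above 0.5 N).
It fails at once if the meter was let fall (faster than 0.5 m/s out of the fingers, a drop of about 13 mm) or forced into the case (over 120 N between them) ((linear speed of meter above 0.5 m/s and contact force between the fingers and meter below 0.2 N) or contact force between meter and case above 120 N).
It fails at once if the screw tub, foil tape, pipe coupling or driver was moved more than 30 mm (distance of any of screw_tub, foil_tape, pvc_coupling, driver from where it was at the start of the episode above 0.03 m).
It also fails if it takes over 54 s, if anything falls off the work surface, if the arm or the gripper's body presses on something with over 40 N, if the wrist force passes 120 N, or if a joint passes its speed limit or range.

## Working session

There is one attempt and no reset: what is moved stays moved. The work goes in short steps, Python scripts to look and compute and a tool call to move; the robot and the scene stay as the last step left them, time stands still between calls to the robot, and variables do not carry over. Pictures are saved under pics/ and viewed, and the job is handed in when it is done.

Besides the shell and the picture viewer there is one more tool, called after "Emit:" as name(argument=value, ...) on one line, values as JSON. step_arm: Moves the arm, as the interface text tells. Its arguments: {"type":"object","properties":{"targets":{"type":"array"},"squeeze":{"type":"number"}},"required":["targets"]}

```bash
ls; mkdir -p pics
python3 - <<'E'
from plant import robot
import cv2
s=robot.read_state(); print({k:s[k] for k in ('t','tool_pos','orientation','opening','force')})
for n in ("scene","top","wrist"):
    c=robot.read_camera(n); cv2.imwrite(f"pics/{n}0.png",c["frame"])
    print(n,c["fx"],c["fy"],c["cx"],c["cy"],c["R"],c["t"])
E
```

```text
pics
{'t': 0.0, 'tool_pos': array([ 0.23115289, -0.55301668,  0.19258811]), 'orientation': array([-3.07848156e+00, -6.17289493e-01,  2.80860861e-04]), 'opening': 0.09279096985793259, 'force': array([ 0.02674872, -0.2827903 , -0.71399561])}
scene 347.14045970836463 347.14045970836463 255.91342622206676 191.75609937381785 [[ 0.14188566  0.98979824  0.0129575 ]
 [ 0.71313395 -0.09313052 -0.69481413]
 [-0.68651907  0.1078246  -0.71907262]] [ 0.05476559 -0.32417245  1.30693864]
top 454.85833769870686 454.85833769870686 253.65730113459838 187.08275943590195 [[-0.03044588 -0.99948288 -0.01034533]
 [-0.99387514  0.03137184 -0.10596229]
 [ 0.10623205  0.00705585 -0.99431633]] [-0.07925987  0.55268715  1.15240815]
wrist 277.49077323028877 277.49077323028877 258.60138210336805 196.81981784263994 [[ 3.85153845e-01 -9.22852346e-01  2.52088687e-04]
 [-8.86908378e-01 -3.70077053e-01  2.76471526e-01]
 [-2.55049104e-01 -1.06707651e-01 -9.61022077e-01]] [-0.59962919 -0.03303744  0.38977367]
```

View pics/scene0.png

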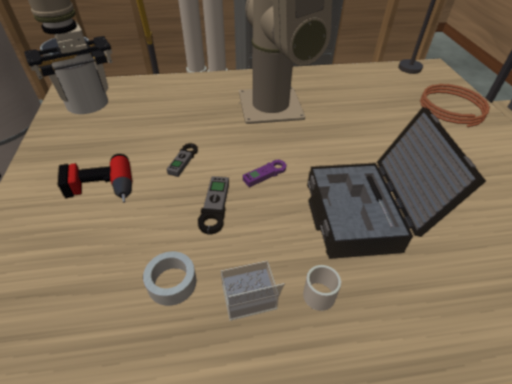

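View pics/top0.png

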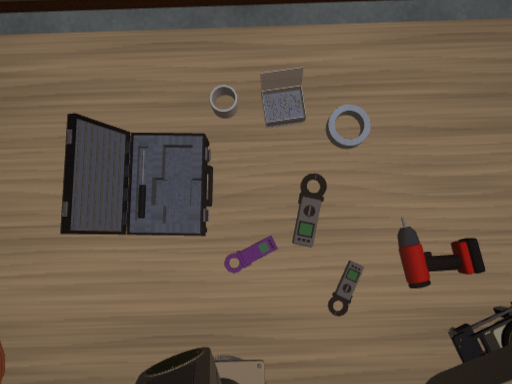

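View pics/wrist0.png

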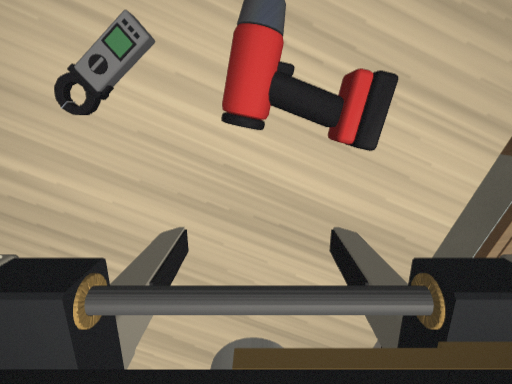

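Candidates in the top image are a big grey meter at (309,212), a purple one at (251,254) and a small grey one at (346,289). The description rules out the purple one and picks the larger of the rest, so I choose the one at (309,212). Next I take close crops of it and of the case.

Run:
```python
import cv2
im=cv2.imread("pics/top0.png")
cv2.imwrite("pics/top_m.png",cv2.resize(im[165:255,270:350],None,fx=6.5,fy=6.5,interpolation=cv2.INTER_CUBIC))
cv2.imwrite("pics/top_c.png",cv2.resize(im[105:245,55:225],None,fx=4.2,fy=4.2,interpolation=cv2.INTER_CUBIC))
```

```text
(no output)
```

View pics/top_m.png

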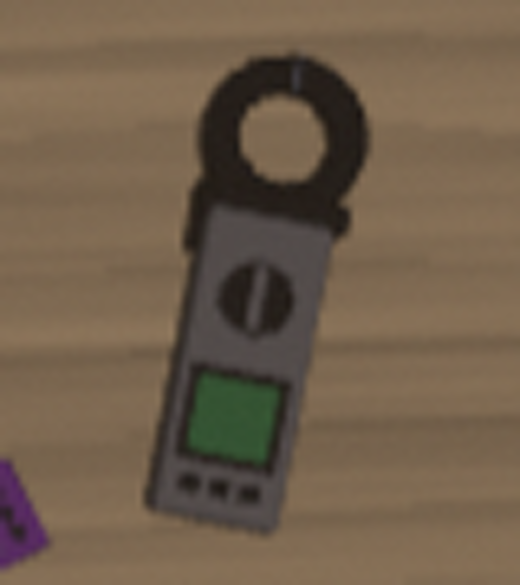

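View pics/top_c.png

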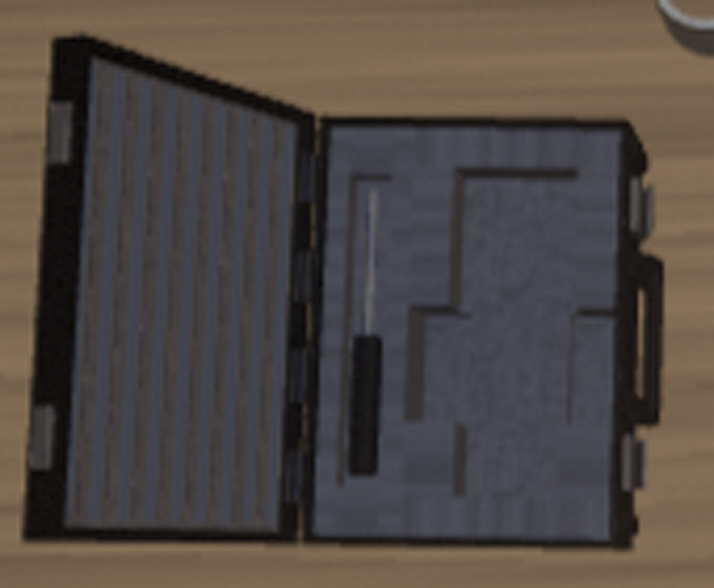

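```bash
cat > h.py <<'E'
import numpy as np, cv2
from scipy.optimize import least_squares
from plant import robot
def proj(c,P):
    X=np.asarray(P,float)@np.array(c["R"]).T+np.array(c["t"])
    return np.c_[c["fx"]*X[:,0]/X[:,2]+c["cx"],c["fy"]*X[:,1]/X[:,2]+c["cy"]]
def ray(c,uv,z):
    R=np.array(c["R"]);C=-R.T@np.array(c["t"])
    d=R.T@np.array([(uv[0]-c["cx"])/c["fx"],(uv[1]-c["cy"])/c["fy"],1]); return C+d*(z-C[2])/d[2]
def body(p,P):  # p=(x,y,yaw)
    c,s=np.cos(p[2]),np.sin(p[2]);P=np.asarray(P,float)
    return np.c_[p[0]+c*P[:,0]-s*P[:,1],p[1]+s*P[:,0]+c*P[:,1],P[:,2]]
CASE=[[-.13,-.095,.07],[.13,-.095,.07],[.13,.095,.07],[-.13,.095,.07]]
def T(p):
    R,_=cv2.Rodrigues(np.array(p)); return R
E
python3 - <<'E'
from h import *
c=robot.read_camera("top"); print("cam",-np.array(c["R"]).T@c["t"])
def cr(u,o,s): return (np.array(u)+.5)/s-.5+o
m=cr([[165,508],[272,533],[335,228],[213,205]],[270,165],6.5)
P=[[-.095,.026,.032],[-.095,-.026,.032],[.026,-.026,.032],[.026,.026,.032]]
f=least_squares(lambda p:(proj(c,body(p,P))-m).ravel(),[.5,-.1,0]);print("meter",f.x,f.fun.round(1))
f2=[ray(c,v,.032) for v in m];print(np.round(f2,3))
t=cr([298,55],[270,165],6.5);tail=m[:2].mean(0)
a=ray(c,t,.025);b=ray(c,tail,.032);print("tip",a,"tail",b,np.linalg.norm(a-b),(a+b)/2,np.arctan2(*(a-b)[1::-1]))
k=cr([[308,541],[322,119],[627,121],[618,545]],[55,105],4.2)
f=least_squares(lambda p:(proj(c,body(p,[CASE[0+3],CASE[2],CASE[1],CASE[0]]))-k).ravel(),[.5,.2,0]);print("case",f.x,f.fun.round(1))
im=c["frame"].copy()
s=3
im=cv2.resize(im[110:245,110:360],None,fx=s,fy=s,interpolation=cv2.INTER_CUBIC)
def dr(P,col):
    q=((proj(c,P)-[110,110]+.5)*s-.5).round().astype(int); cv2.polylines(im,[q],True,col,1)
p=f.x
dr(body(p,CASE),(0,255,0)); 
B=np.array(CASE);B[:,2]=0;dr(body(p,B),(0,255,255))
cut=np.array([[-.1,-.031],[.02,-.031],[.02,-.038],[.1,-.038],[.1,.038],[.02,.038],[.02,.031],[-.1,.031]])+[0,-.025]
dr(body(p,np.c_[cut,np.full(8,.062)]),(0,0,255))
sc=np.array([[-.055,-.06],[.015,-.06],[.015,.06],[-.055,.06]])+[0,-.025]
dr(body(p,np.c_[sc,np.full(4,.062)]),(255,0,255))
cv2.imwrite("pics/ov1.png",im)
E
```

```text
cam [ 0.4244662  -0.10468892  1.20360227]
meter [ 0.49102486 -0.23948105 -0.22508271] [-1.8 -0.3  1.8 -0.1  0.5  0.4 -0.5  0. ]
[[ 0.403 -0.197  0.032]
 [ 0.392 -0.239  0.032]
 [ 0.512 -0.269  0.032]
 [ 0.522 -0.221  0.032]]
tip [ 0.5821574  -0.25863802  0.025     ] tail [ 0.39789798 -0.21828821  0.032     ] 0.18875549733509664 [ 0.49002769 -0.23846312  0.0285    ] -0.21558070212958552
case [ 0.56309928  0.12278111 -0.03855568] [-1.4  1.1 -0.8 -1.   1.  -1.1  1.2  0.8]
```

View pics/ov1.png

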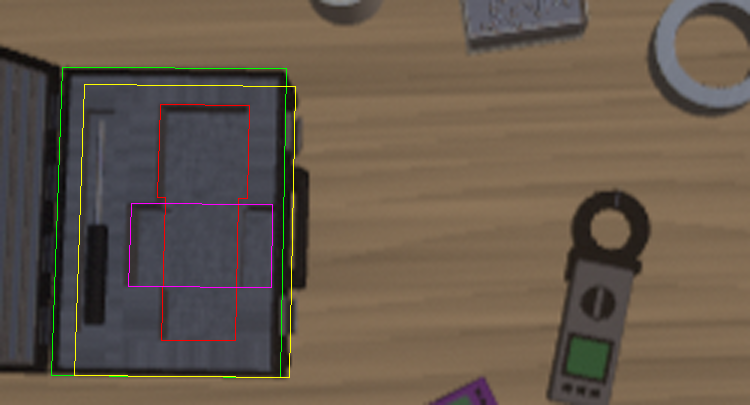

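Residuals are small. The red and magenta overlays fit the cut-out (160–248, 105–340) and the scoops, which confirms the case pose and that the jaw end faces +x. Next I move above the meter and look with the wrist camera.

```bash
cat >> h.py <<'E'
def down(yaw): # tool z down, tool x along yaw
    c,s=np.cos(yaw),np.sin(yaw); return np.array([[c,s,0],[s,-c,0],[0,0,-1]])
def plan(pos,Rt=None):
    s=robot.read_state();R=T(s["orientation"]);d=np.asarray(pos)-s["tool_pos"]
    print("t",round(s["t"],2),"pos",s["tool_pos"].round(4),"tool-shift mm first",(R.T@d*1000).round(1))
    if Rt is not None:
        print("turn",cv2.Rodrigues(R.T@Rt)[0].ravel().round(4),"shift mm after turn",(Rt.T@d*1000).round(1))
E
python3 -c "
from h import *
plan([.471,-.2346,.193],down(-.22))"
```

```text
t 0.2 pos [ 0.2312 -0.5532  0.1929] tool-shift mm first [ 3.441e+02 -2.015e+02  2.000e-01]
turn [-1.200e-03  3.000e-04  6.158e-01] shift mm after turn [ 1.645e+02 -3.633e+02 -1.000e-01]
```

Emit:
step_arm(targets=[{"tx": 28.7,"ty": -16.8,"grip": 0},{"tx": 28.7,"ty": -16.8,"grip": 0},{"tx": 28.7,"ty": -16.8,"grip": 0},{"tx": 28.7,"ty": -16.8,"grip": 0},{"tx": 28.7,"ty": -16.8,"grip": 0},{"tx": 28.7,"ty": -16.8,"grip": 0},{"tx": 28.7,"ty": -16.8,"grip": 0},{"tx": 28.7,"ty": -16.8,"grip": 0},{"tx": 28.7,"ty": -16.8,"grip": 0},{"tx": 28.7,"ty": -16.8,"grip": 0},{"tx": 28.7,"ty": -16.8,"grip": 0},{"tx": 28.7,"ty": -16.8,"grip": 0},{"az": 0.123,"grip": 0},{"az": 0.123,"grip": 0},{"az": 0.123,"grip": 0},{"az": 0.123,"grip": 0},{"az": 0.124,"grip": 0},{"grip": 0},{"grip": 0}], squeeze=30)

```text
schema error: expected keys tx, ty, tz, ax, ay, az, grip
```

Run:
```python
from h import *
plan([.471,-.2346,.193],down(-.22))
c=robot.read_camera("wrist");im=c["frame"]
cv2.imwrite("pics/w1.png",cv2.resize(im,(768,576),interpolation=cv2.INTER_CUBIC))
P=body([.4905,-.239,-.22],[[-.095,.026,.032],[-.095,-.026,.032],[.026,-.026,.032],[.026,.026,.032],[.095,0,.025]]);print((proj(c,P)*1.5).round(0))
```

```text
t 0.2 pos [ 0.2312 -0.5532  0.1929] tool-shift mm first [ 3.441e+02 -2.015e+02  2.000e-01]
turn [-1.200e-03  3.000e-04  6.158e-01] shift mm after turn [ 1.645e+02 -3.633e+02 -1.000e-01]
[[ -13. -172.]
 [  61. -116.]
 [ 139. -313.]
 [  60. -381.]
 [ 157. -465.]]
```

View pics/w1.png

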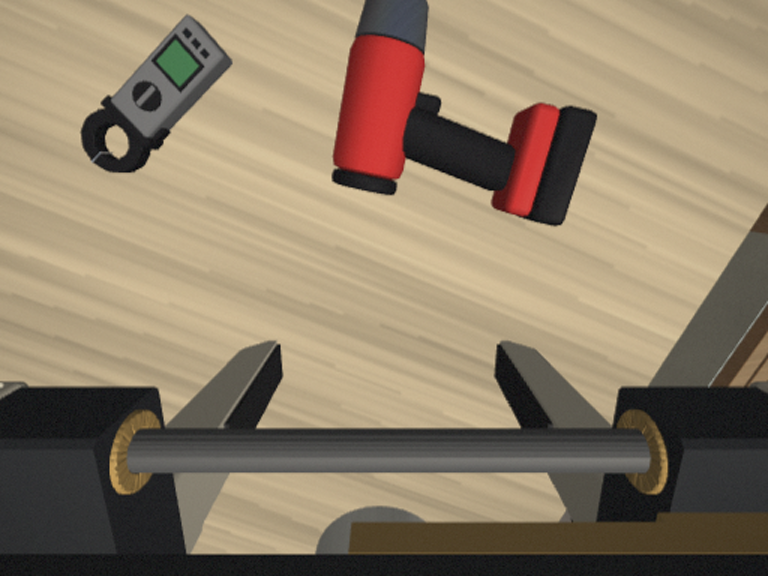

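The call was refused because every row needs all seven keys, so nothing moved. The picture still shows the start view, with the small meter and the driver. I resend it with full rows.

Emit:
step_arm(targets=[{"tx": 28.7,"ty": -16.8,"tz": 0,"ax": 0,"ay": 0,"az": 0,"grip": 0},{"tx": 28.7,"ty": -16.8,"tz": 0,"ax": 0,"ay": 0,"az": 0,"grip": 0},{"tx": 28.7,"ty": -16.8,"tz": 0,"ax": 0,"ay": 0,"az": 0,"grip": 0},{"tx": 28.7,"ty": -16.8,"tz": 0,"ax": 0,"ay": 0,"az": 0,"grip": 0},{"tx": 28.7,"ty": -16.8,"tz": 0,"ax": 0,"ay": 0,"az": 0,"grip": 0},{"tx": 28.7,"ty": -16.8,"tz": 0,"ax": 0,"ay": 0,"az": 0,"grip": 0},{"tx": 28.7,"ty": -16.8,"tz": 0,"ax": 0,"ay": 0,"az": 0,"grip": 0},{"tx": 28.7,"ty": -16.8,"tz": 0,"ax": 0,"ay": 0,"az": 0,"grip": 0},{"tx": 28.7,"ty": -16.8,"tz": 0,"ax": 0,"ay": 0,"az": 0,"grip": 0},{"tx": 28.7,"ty": -16.8,"tz": 0,"ax": 0,"ay": 0,"az": 0,"grip": 0},{"tx": 28.7,"ty": -16.8,"tz": 0,"ax": 0,"ay": 0,"az": 0,"grip": 0},{"tx": 28.7,"ty": -16.8,"tz": 0,"ax": 0,"ay": 0,"az": 0,"grip": 0},{"tx": 0,"ty": 0,"tz": 0,"ax": 0,"ay": 0,"az": 0.123,"grip": 0},{"tx": 0,"ty": 0,"tz": 0,"ax": 0,"ay": 0,"az": 0.123,"grip": 0},{"tx": 0,"ty": 0,"tz": 0,"ax": 0,"ay": 0,"az": 0.123,"grip": 0},{"tx": 0,"ty": 0,"tz": 0,"ax": 0,"ay": 0,"az": 0.123,"grip": 0},{"tx": 0,"ty": 0,"tz": 0,"ax": 0,"ay": 0,"az": 0.124,"grip": 0},{"tx": 0,"ty": 0,"tz": 0,"ax": 0,"ay": 0,"az": 0,"grip": 0},{"tx": 0,"ty": 0,"tz": 0,"ax": 0,"ay": 0,"az": 0,"grip": 0}], squeeze=30)

```text
t: 2.15
tool_pos: [0.4714, -0.2348, 0.1936]
orientation: [-3.123, 0.339, 0.0]
force: [0.2, 0.1, -0.6]
opening: 0.0928
```

Run:
```python
from h import *
plan([.471,-.2346,.193],down(-.22))
c=robot.read_camera("wrist");im=c["frame"]
cv2.imwrite("pics/w2.png",cv2.resize(im,(768,576),interpolation=cv2.INTER_CUBIC))
P=body([.4905,-.239,-.22],[[-.095,.026,.032],[-.095,-.026,.032],[.026,-.026,.032],[.026,.026,.032],[.095,0,.025]]);print((proj(c,P)*1.5).round(0))
```

```text
t 2.15 pos [ 0.4714 -0.2348  0.1936] tool-shift mm first [-0.4 -0.1  0.6]
turn [-0.      0.0001  0.0035] shift mm after turn [-0.4 -0.1  0.6]
[[358. 348.]
 [415. 348.]
 [418. 214.]
 [356. 213.]
 [387. 126.]]
```

View pics/w2.png

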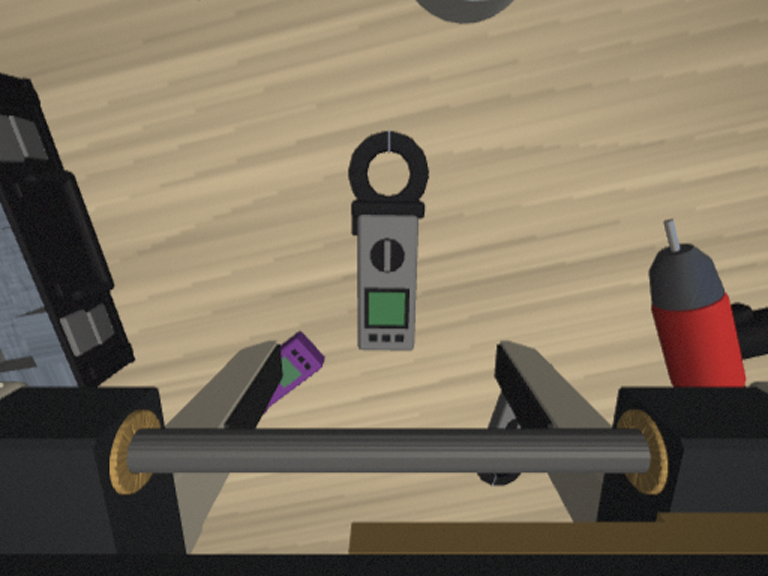

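The meter sits straight between the fingers: ring centre at (389,173), tail edge from 359 to 414 at row 349, within 2–3 px of the prediction. I lower to about 5 mm fingertip clearance and grip.

Emit:
step_arm(targets=[{"tx": -1.5,"ty": 0,"tz": 27,"ax": 0,"ay": 0,"az": 0.003,"grip": 0},{"tx": 0,"ty": 0,"tz": 27,"ax": 0,"ay": 0,"az": 0,"grip": 0},{"tx": 0,"ty": 0,"tz": 27,"ax": 0,"ay": 0,"az": 0,"grip": 0},{"tx": 0,"ty": 0,"tz": 27,"ax": 0,"ay": 0,"az": 0,"grip": 0},{"tx": 0,"ty": 0,"tz": 27,"ax": 0,"ay": 0,"az": 0,"grip": 0},{"tx": 0,"ty": 0,"tz": 27,"ax": 0,"ay": 0,"az": 0,"grip": 0},{"tx": 0,"ty": 0,"tz": 8,"ax": 0,"ay": 0,"az": 0,"grip": 0},{"tx": 0,"ty": 0,"tz": 4,"ax": 0,"ay": 0,"az": 0,"grip": 0},{"tx": 0,"ty": 0,"tz": 0,"ax": 0,"ay": 0,"az": 0,"grip": 0},{"tx": 0,"ty": 0,"tz": 0,"ax": 0,"ay": 0,"az": 0,"grip": 255},{"tx": 0,"ty": 0,"tz": 0,"ax": 0,"ay": 0,"az": 0,"grip": 255},{"tx": 0,"ty": 0,"tz": 0,"ax": 0,"ay": 0,"az": 0,"grip": 255},{"tx": 0,"ty": 0,"tz": 0,"ax": 0,"ay": 0,"az": 0,"grip": 255},{"tx": 0,"ty": 0,"tz": 0,"ax": 0,"ay": 0,"az": 0,"grip": 255},{"tx": 0,"ty": 0,"tz": 0,"ax": 0,"ay": 0,"az": 0,"grip": 255},{"tx": 0,"ty": 0,"tz": 0,"ax": 0,"ay": 0,"az": 0,"grip": 255},{"tx": 0,"ty": 0,"tz": 0,"ax": 0,"ay": 0,"az": 0,"grip": 255},{"tx": 0,"ty": 0,"tz": 0,"ax": 0,"ay": 0,"az": 0,"grip": 255}], squeeze=30)

```text
t: 4.0
tool_pos: [0.4699, -0.2345, 0.0196]
orientation: [-3.122, 0.35, 0.0]
force: [1.0, -0.8, -0.2]
opening: 0.0257
```

Run:
```python
from h import *
s=robot.read_state();print(s["tool_pos"],s["orientation"],s["opening"],s["force"])
c=robot.read_camera("wrist")
cv2.imwrite("pics/w3.png",cv2.resize(c["frame"],(768,576),interpolation=cv2.INTER_CUBIC))
```

```text
[ 0.46988212 -0.2344793   0.01959941] [-3.12203022e+00  3.49852151e-01  1.75566167e-04] 0.025668448656466083 [ 0.96701038 -0.84689226 -0.19409009]
```

View pics/w3.png

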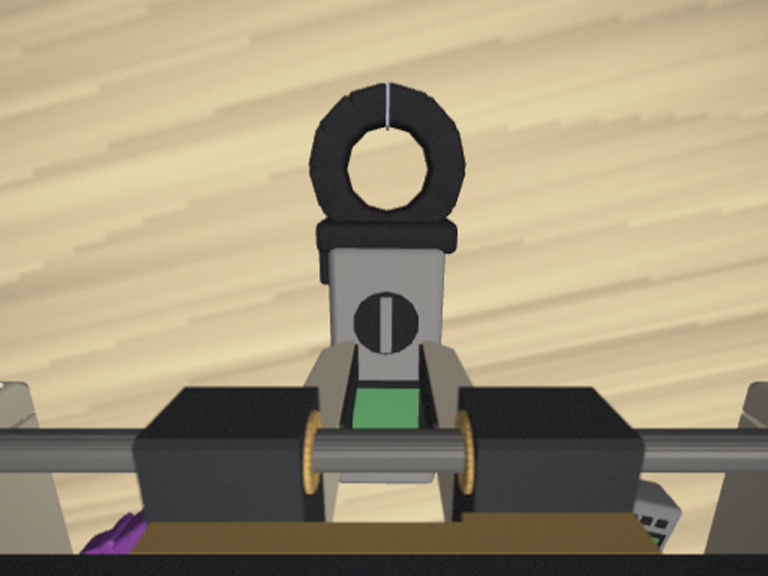

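The opening of 25.7 mm doesn't match a 52 mm housing, and the pads at columns 356 and 420 look inside the housing edges at 330 and 443. I check that before lifting.

Run:
```python
from h import *
s=robot.read_state();R=T(s["orientation"]);p=s["tool_pos"];print(s["opening"],s["t"])
c=robot.read_camera("wrist")
L=np.array([[0,-.0128,.014],[0,.0128,.014],[0,-.026,.014],[0,.026,.014],[0,-.0128,-.02],[0,.0128,-.02]])
print("tips at opening .0257 / .052:",(proj(c,p+L@R.T)*1.5).round())
for z in (.0,.016,.032,.036):
  P=body([.4895,-.2389,-.22],[[-.095,.026,z],[-.095,-.026,z],[.026,-.026,z],[.026,.026,z],[.095,0,z],[.075-.02,.0,z]]);print(z,(proj(c,P)*1.5).round(0).tolist())
print("cam",-np.array(c["R"]).T@c["t"])
for n,b in (("scene",(150,120,300,270)),("top",(260,150,360,260))):
    d=robot.read_camera(n)["frame"][b[1]:b[3],b[0]:b[2]]
    cv2.imwrite(f"pics/{n}4.png",cv2.resize(d,None,fx=4,fy=4,interpolation=cv2.INTER_CUBIC))
s=robot.read_state();print(s["opening"],s["force"],s["t"])
```

```text
0.021273817746277637 4.05
tips at opening .0257 / .052: [[362. 326.]
 [411. 326.]
 [337. 326.]
 [436. 326.]
 [357. 353.]
 [415. 353.]]
0.0 [[343.0, 443.0], [431.0, 443.0], [437.0, 237.0], [335.0, 237.0], [385.0, 87.0], [386.0, 178.0]]
0.016 [[340.0, 461.0], [434.0, 461.0], [441.0, 242.0], [330.0, 242.0], [385.0, 80.0], [385.0, 178.0]]
0.032 [[336.0, 482.0], [438.0, 482.0], [446.0, 247.0], [326.0, 248.0], [385.0, 70.0], [385.0, 178.0]]
0.036 [[335.0, 488.0], [438.0, 487.0], [447.0, 249.0], [324.0, 249.0], [385.0, 68.0], [385.0, 178.0]]
cam [ 0.5437634  -0.25201239  0.21074698]
0.009599570517130058 [-0.82274938  0.12504989 -0.21762257] 4.2
```

View pics/scene4.png

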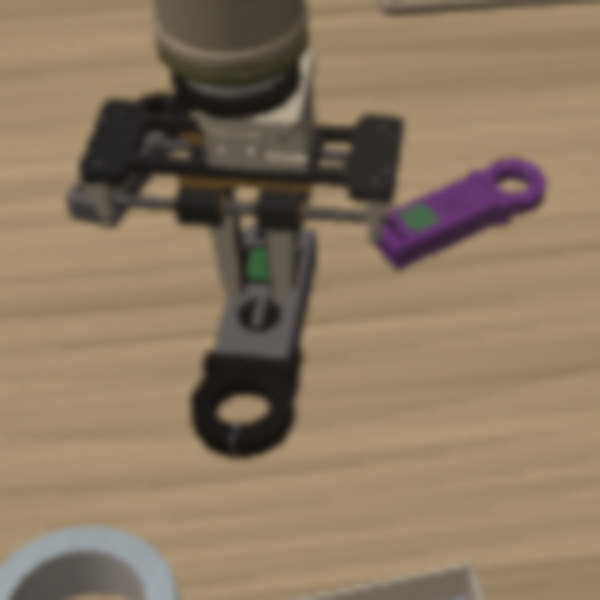

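View pics/top4.png

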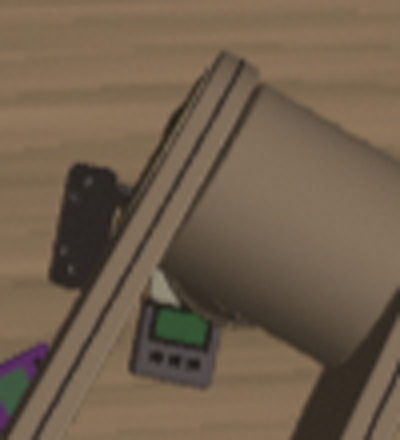

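The fingers kept closing, down to 9.6 mm, and the force stays near zero. So they are above the meter's face, not beside it. I work out where the real fingertips are compared with the stated ones.

Run:
```python
from h import *
s=robot.read_state();R=T(s["orientation"]);p=s["tool_pos"];print(s["opening"],s["t"],p,s["force"])
for n,b,k in (("scene",(160,125,260,200),7.5),("wrist",(170,150,340,280),4.5)):
    c=robot.read_camera(n);d=c["frame"][b[1]:b[3],b[0]:b[2]]
    d=cv2.resize(d,None,fx=k,fy=k,interpolation=cv2.INTER_CUBIC)
    for z,col in ((.014,(0,0,255)),(-.006,(0,255,0)),(-.026,(255,0,0))):
        for y in (-1,1):
            L=np.array([[-.0075,y*.0,z],[.0075,0,z],[0,y*.018,z]])
            q=((proj(c,p+L@R.T)-b[:2]+.5)*k-.5).round().astype(int)
            cv2.polylines(d,[q],True,col,1)
    cv2.imwrite(f"pics/{n}5.png",d)
s=robot.read_state();print(s["opening"],s["t"])
```

```text
0.009599570517130058 4.2 [ 0.46990305 -0.23446281  0.01959891] [-0.82274938  0.12504989 -0.21762257]
0.0023390795852661623 4.3
```

View pics/scene5.png

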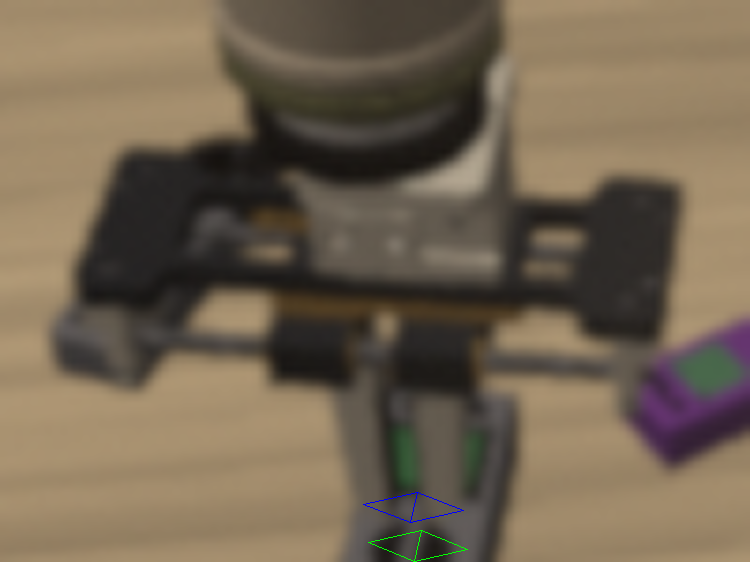

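View pics/wrist5.png

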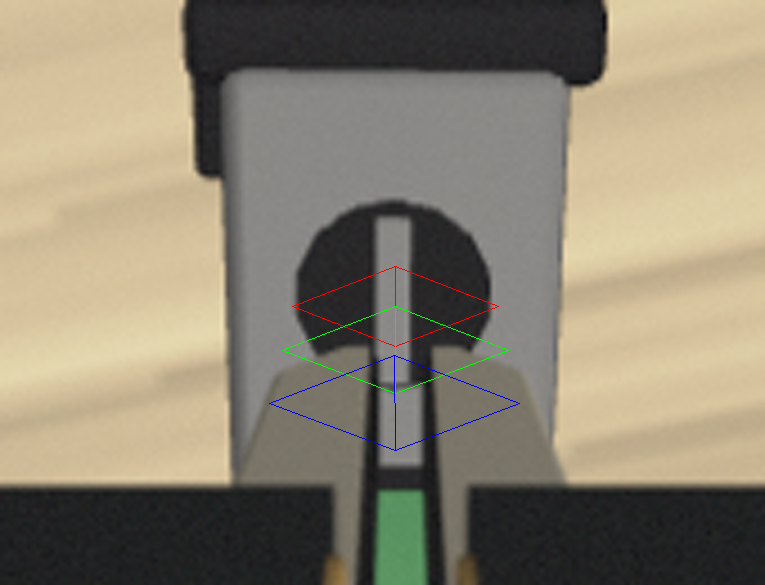

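Run:
```python
from h import *
s=robot.read_state();R=T(s["orientation"]);p=s["tool_pos"];print(s["opening"],s["t"])
c=robot.read_camera("wrist")
def pr(x,y,z): return proj(c,p+np.array([[x,y,z]])@R.T)[0]
# w2: open .0928 ; w3 : .0257
uv=np.array([[281.5,343],[497,343]])/1.5-.17
f=least_squares(lambda q:np.r_[pr(q[0],q[2]-.0464,q[1])-uv[0],pr(q[0],q[2]+.0464,q[1])-uv[1]],[.007,-.02,0]);print("free x",f.x,f.fun)
f=least_squares(lambda q:np.r_[pr(.0075,q[1]-.0464,q[0])-uv[0],pr(.0075,q[1]+.0464,q[0])-uv[1]],[-.02,0]);print("x=7.5",f.x,f.fun)
cv2.imwrite("pics/w6.png",cv2.resize(c["frame"][200:300,180:340],None,fx=4.8,fy=4.8,interpolation=cv2.INTER_CUBIC))
im=cv2.imread("pics/w2.png")[300:560];cv2.imwrite("pics/w2c.png",im)
```

```text
0.0023390795852661623 4.3
free x [ 0.00678129 -0.0245066   0.00133065] [ 4.08819741e-05  5.41869376e-02 -4.08949440e-05 -5.42038488e-02]
x=7.5 [-0.02566529  0.00132666] [-0.52971461 -0.29092136  0.52952683 -0.40000278]
```

View pics/w2c.png

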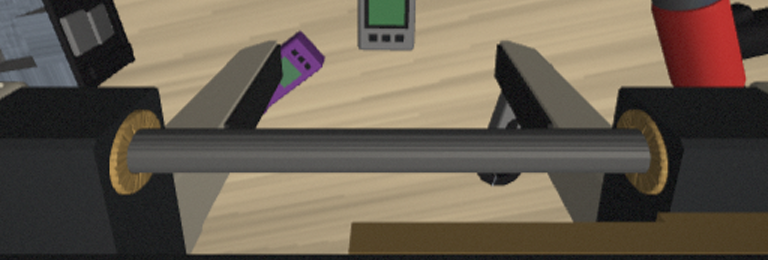

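Solving for the tips from the open-finger view puts them at tool z of about -24.5 mm, not +14 mm, and the scene view agrees. The fingers are about 38 mm shorter than stated, and they closed in the air 8 mm above the meter without touching it. I open again, lower in steps while watching the force, and grip.

Emit:
step_arm(targets=[{"tx": 0,"ty": 0,"tz": 0,"ax": 0,"ay": 0,"az": 0,"grip": 0},{"tx": 0,"ty": 0,"tz": 0,"ax": 0,"ay": 0,"az": 0,"grip": 0},{"tx": 0,"ty": 0,"tz": 0,"ax": 0,"ay": 0,"az": 0,"grip": 0},{"tx": 0,"ty": 0,"tz": 0,"ax": 0,"ay": 0,"az": 0,"grip": 0},{"tx": 0,"ty": 0,"tz": 0,"ax": 0,"ay": 0,"az": 0,"grip": 0},{"tx": 0,"ty": 0,"tz": 0,"ax": 0,"ay": 0,"az": 0,"grip": 0},{"tx": 0,"ty": 0,"tz": 0,"ax": 0,"ay": 0,"az": 0,"grip": 0},{"tx": 0,"ty": 0,"tz": 0,"ax": 0,"ay": 0,"az": 0,"grip": 0},{"tx": 0,"ty": 0,"tz": 0,"ax": 0,"ay": 0,"az": 0,"grip": 0},{"tx": 0,"ty": 0,"tz": 0,"ax": 0,"ay": 0,"az": 0,"grip": 0},{"tx": 0,"ty": 0,"tz": 0,"ax": 0,"ay": 0,"az": 0,"grip": 0},{"tx": 0,"ty": 0,"tz": 0,"ax": 0,"ay": 0,"az": 0,"grip": 0}], squeeze=30)

```text
t: 5.55
tool_pos: [0.4699, -0.2345, 0.0196]
orientation: [3.122, -0.35, 0.0]
force: [-0.1, 0.6, 0.7]
opening: 0.091
```

Emit:
step_arm(targets=[{"tx": 0,"ty": 0,"tz": 8,"ax": 0,"ay": 0,"az": 0,"grip": 0},{"tx": 0,"ty": 0,"tz": 8,"ax": 0,"ay": 0,"az": 0,"grip": 0},{"tx": 0,"ty": 0,"tz": 6,"ax": 0,"ay": 0,"az": 0,"grip": 0},{"tx": 0,"ty": 0,"tz": 0,"ax": 0,"ay": 0,"az": 0,"grip": 0}])

```text
t: 5.95
tool_pos: [0.4687, -0.2338, -0.0041]
orientation: [-3.121, 0.35, 0.004]
force: [0.2, 0.1, -0.2]
opening: 0.0928
```

Emit:
step_arm(targets=[{"tx": 0,"ty": 0,"tz": 5,"ax": 0,"ay": 0,"az": 0,"grip": 0},{"tx": 0,"ty": 0,"tz": 4,"ax": 0,"ay": 0,"az": 0,"grip": 0},{"tx": 0,"ty": 0,"tz": 3,"ax": 0,"ay": 0,"az": 0,"grip": 0},{"tx": 0,"ty": 0,"tz": 0,"ax": 0,"ay": 0,"az": 0,"grip": 0}])

```text
t: 6.35
tool_pos: [0.4696, -0.2343, -0.0149]
orientation: [-3.122, 0.35, 0.001]
force: [0.2, -0.6, 0.6]
opening: 0.0928
```

Run:
```python
from h import *
s=robot.read_state();print(s["opening"],s["t"],s["tool_pos"],s["force"])
c=robot.read_camera("wrist");cv2.imwrite("pics/w7.png",cv2.resize(c["frame"],(768,576),interpolation=cv2.INTER_CUBIC))
c=robot.read_camera("scene");cv2.imwrite("pics/s7.png",cv2.resize(c["frame"][120:245,140:300],None,fx=4.8,fy=4.8,interpolation=cv2.INTER_CUBIC))
```

```text
0.09283540506993794 6.35 [ 0.46958673 -0.23425906 -0.01489833] [ 0.17577919 -0.59677088  0.58498101]
```

View pics/w7.png

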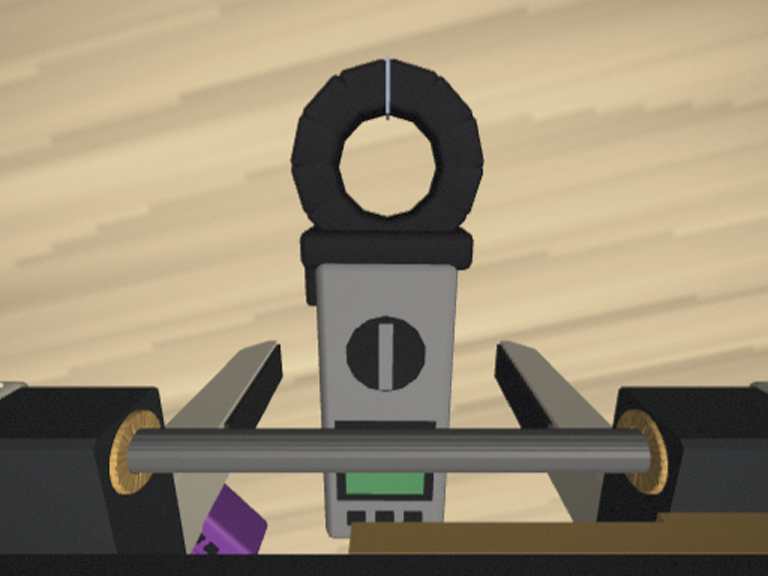

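View pics/s7.png

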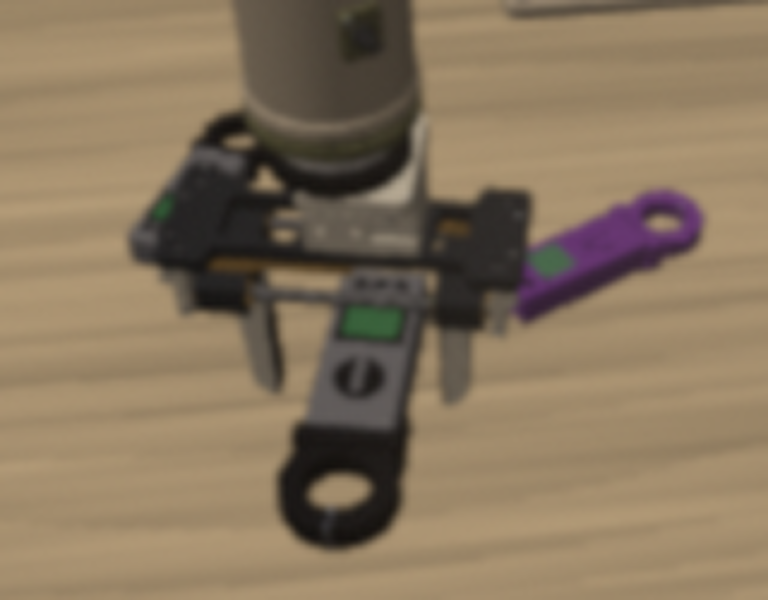

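The fingers now flank the housing at columns 281 and 497 with no contact force. I close.

Emit:
step_arm(targets=[{"tx": 0,"ty": 0,"tz": 0,"ax": 0,"ay": 0,"az": 0,"grip": 255},{"tx": 0,"ty": 0,"tz": 0,"ax": 0,"ay": 0,"az": 0,"grip": 255},{"tx": 0,"ty": 0,"tz": 0,"ax": 0,"ay": 0,"az": 0,"grip": 255},{"tx": 0,"ty": 0,"tz": 0,"ax": 0,"ay": 0,"az": 0,"grip": 255},{"tx": 0,"ty": 0,"tz": 0,"ax": 0,"ay": 0,"az": 0,"grip": 255},{"tx": 0,"ty": 0,"tz": 0,"ax": 0,"ay": 0,"az": 0,"grip": 255},{"tx": 0,"ty": 0,"tz": 0,"ax": 0,"ay": 0,"az": 0,"grip": 255},{"tx": 0,"ty": 0,"tz": 0,"ax": 0,"ay": 0,"az": 0,"grip": 255},{"tx": 0,"ty": 0,"tz": 0,"ax": 0,"ay": 0,"az": 0,"grip": 255},{"tx": 0,"ty": 0,"tz": 0,"ax": 0,"ay": 0,"az": 0,"grip": 255}], squeeze=30)

```text
t: 7.45
tool_pos: [0.4699, -0.2343, -0.0144]
orientation: [-3.122, 0.35, 0.0]
force: [-0.3, 1.5, 0.6]
opening: 0.0514
```

Run:
```python
from h import *
s=robot.read_state();print(s["opening"],s["t"],s["tool_pos"],s["force"])
c=robot.read_camera("wrist");cv2.imwrite("pics/w8.png",cv2.resize(c["frame"],(768,576),interpolation=cv2.INTER_CUBIC))
P=body([.4890,-.2386,-.22],[[-.095,.026,.032],[-.095,-.026,.032],[.026,-.026,.032],[.026,.026,.032]]);print((proj(c,P)*1.5).round(0))
```

```text
0.05143379195330319 7.45 [ 0.46993751 -0.23432878 -0.01437064] [-0.34705204  1.48359716  0.61555031]
[[327. 538.]
 [446. 538.]
 [458. 265.]
 [312. 265.]]
```

View pics/w8.png

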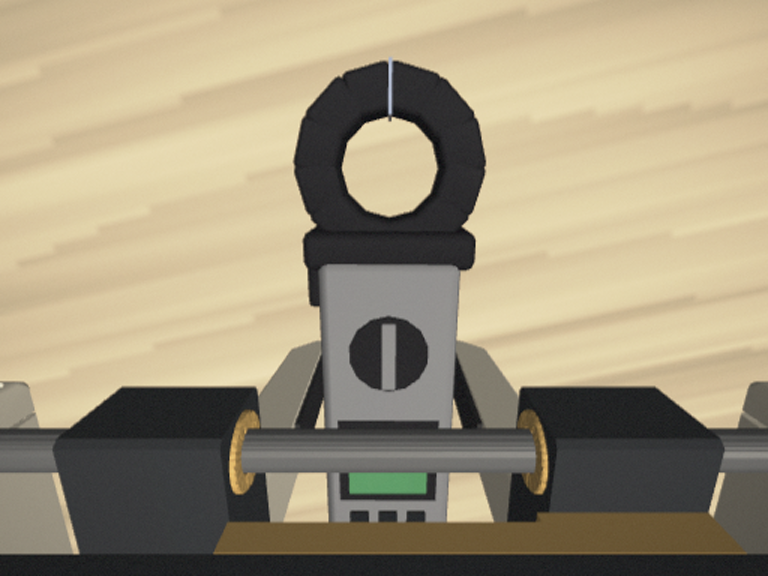

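Gripped at 51.4 mm, with the meter central and its grey end at row 265 as predicted. Next I lift and carry it over the case.

Emit:
step_arm(targets=[{"tx": 0,"ty": 0,"tz": -5,"ax": 0,"ay": 0,"az": 0,"grip": 255},{"tx": 0,"ty": 0,"tz": -15,"ax": 0,"ay": 0,"az": 0,"grip": 255},{"tx": 0,"ty": 0,"tz": -25,"ax": 0,"ay": 0,"az": 0,"grip": 255},{"tx": 0,"ty": 0,"tz": -30,"ax": 0,"ay": 0,"az": 0,"grip": 255},{"tx": 0,"ty": 0,"tz": -30,"ax": 0,"ay": 0,"az": 0,"grip": 255},{"tx": 0,"ty": 0,"tz": -30,"ax": 0,"ay": 0,"az": 0,"grip": 255},{"tx": 0,"ty": 0,"tz": -20,"ax": 0,"ay": 0,"az": 0,"grip": 255},{"tx": 0,"ty": 0,"tz": -10,"ax": 0,"ay": 0,"az": 0,"grip": 255},{"tx": 0,"ty": 0,"tz": 0,"ax": 0,"ay": 0,"az": 0,"grip": 255}])

```text
t: 8.4
tool_pos: [0.4708, -0.2352, 0.1528]
orientation: [3.12, -0.35, 0.005]
force: [-0.3, -0.5, -4.2]
opening: 0.0517
```

```bash
python3 -c "
from h import *
s=robot.read_state();print(s['opening'],s['force'])
plan([.5426,.0986,.15],down(-.0386))"
```

```text
0.05167907243286191 [-0.2796804  -0.45216553 -4.21562881]
t 8.4 pos [ 0.4708 -0.2352  0.1528] tool-shift mm first [  -3.9 -341.4    2.3]
turn [ 0.0015 -0.003  -0.1847] shift mm after turn [  58.8 -336.3    2.8]
```

Emit:
step_arm(targets=[{"tx": 0,"ty": -10,"tz": 0,"ax": 0,"ay": 0,"az": 0,"grip": 255},{"tx": -1,"ty": -20,"tz": 0,"ax": 0,"ay": 0,"az": 0,"grip": 255},{"tx": -1,"ty": -30,"tz": 0,"ax": 0,"ay": 0,"az": 0,"grip": 255},{"tx": -1,"ty": -30,"tz": 0,"ax": 0,"ay": 0,"az": 0,"grip": 255},{"tx": -1,"ty": -30,"tz": 0,"ax": 0,"ay": 0,"az": 0,"grip": 255},{"tx": 0,"ty": -30,"tz": 0,"ax": 0,"ay": 0,"az": 0,"grip": 255},{"tx": 0,"ty": -30,"tz": 0,"ax": 0,"ay": 0,"az": 0,"grip": 255},{"tx": 0,"ty": -30,"tz": 0,"ax": 0,"ay": 0,"az": 0,"grip": 255},{"tx": 0,"ty": -30,"tz": 0,"ax": 0,"ay": 0,"az": 0,"grip": 255},{"tx": 0,"ty": -30,"tz": 0,"ax": 0,"ay": 0,"az": 0,"grip": 255},{"tx": 0,"ty": -30,"tz": 0,"ax": 0,"ay": 0,"az": 0,"grip": 255},{"tx": 0,"ty": -20,"tz": 0,"ax": 0,"ay": 0,"az": 0,"grip": 255},{"tx": 0,"ty": -15,"tz": 0,"ax": 0,"ay": 0,"az": 0,"grip": 255},{"tx": 0,"ty": -6,"tz": 0,"ax": 0,"ay": 0,"az": 0,"grip": 255},{"tx": 0,"ty": 0,"tz": 0,"ax": 0,"ay": 0,"az": -0.06,"grip": 255},{"tx": 0,"ty": 0,"tz": 0,"ax": 0,"ay": 0,"az": -0.06,"grip": 255},{"tx": 0,"ty": 0,"tz": 0,"ax": 0,"ay": 0,"az": -0.064,"grip": 255},{"tx": 0,"ty": 0,"tz": 0,"ax": 0,"ay": 0,"az": 0,"grip": 255},{"tx": 0,"ty": 0,"tz": 0,"ax": 0,"ay": 0,"az": 0,"grip": 255}])

```text
t: 10.3
tool_pos: [0.5412, 0.0984, 0.1502]
orientation: [3.141, -0.066, -0.001]
force: [-0.2, -0.5, -3.9]
opening: 0.052
```

Run:
```python
from h import *
s=robot.read_state();print(s['opening'],s['force'])
plan([.5426,.0986,.15],down(-.0386))
c=robot.read_camera("wrist");im=cv2.resize(c["frame"],(768,576),interpolation=cv2.INTER_CUBIC)
cv2.imwrite("pics/w9.png",im)
def dr(P,col):
    q=((proj(c,P)+.5)*1.5-.5).round().astype(int); cv2.polylines(im,[q],True,col,1)
p=[.5631,.1228,-.0386]
cut=np.array([[-.1,-.031],[.02,-.031],[.02,-.038],[.1,-.038],[.1,.038],[.02,.038],[.02,.031],[-.1,.031]])+[0,-.025]
dr(body(p,np.c_[cut,np.full(8,.062)]),(0,0,255)); dr(body(p,CASE),(0,255,0))
cv2.imwrite("pics/w9o.png",im)
c=robot.read_camera("top");cv2.imwrite("pics/t9.png",c["frame"])
c=robot.read_camera("scene");cv2.imwrite("pics/s9.png",c["frame"])
```

```text
0.05201321536744438 [-0.17814753 -0.48336257 -3.89388539]
t 10.3 pos [0.5412 0.0984 0.1502] tool-shift mm first [ 1.4 -0.2  0.2]
turn [ 0.0003  0.0008 -0.0031] shift mm after turn [ 1.4 -0.2  0.2]
```

View pics/w9o.png

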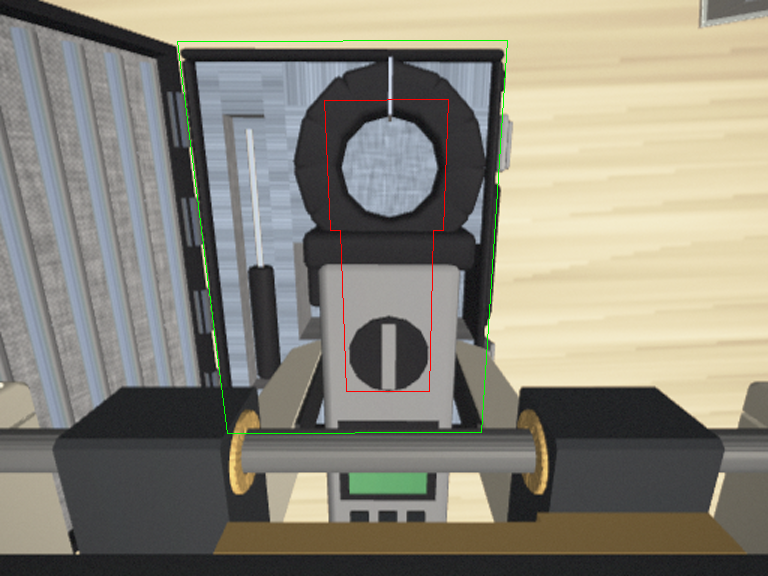

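View pics/s9.png

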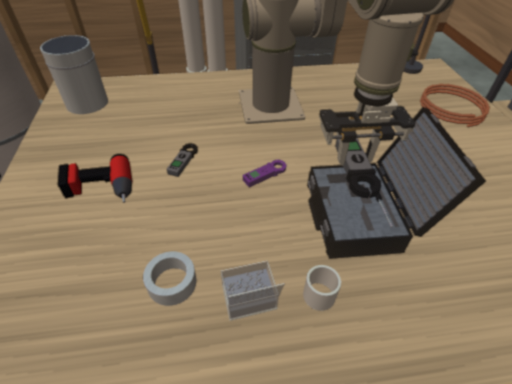

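The carry went well. The wrist view shows the rim about 9 px lower than the model (far edge at row 50, predicted 41), so I refine the case pose from the wrist picture.

Run:
```python
import cv2
im=cv2.imread("pics/w9.png")
cv2.imwrite("pics/w9c.png",cv2.resize(im[30:330,170:520],None,fx=2,fy=2,interpolation=cv2.INTER_CUBIC))
im=cv2.imread("pics/t9.png")
cv2.imwrite("pics/t9c.png",cv2.resize(im[110:250,110:240],None,fx=4,fy=4,interpolation=cv2.INTER_CUBIC))
```

```text
(no output)
```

View pics/w9c.png

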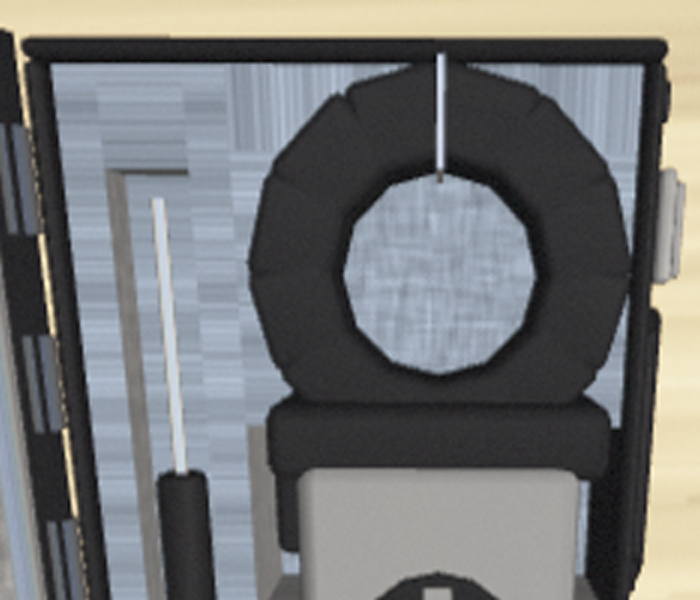

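View pics/t9c.png

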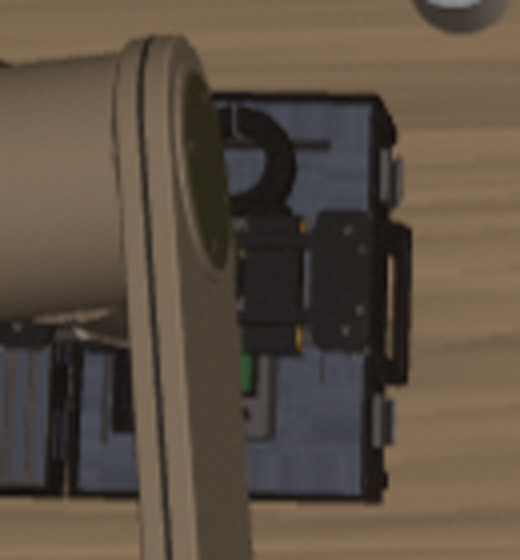

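Run:
```python
from h import *
c=robot.read_camera("wrist")
p=[.5631,.1228,-.0386]
uv=(np.array([[295,242.5],[476.5,244]])+.5)/1.5-.5
P=[[.015,.035,.062],[.015,-.085,.062]]
print(((proj(c,body(p,P))+.5)*1.5).round(1), uv*1.5)
f=least_squares(lambda q:(proj(c,body(q,P))-uv).ravel(),p);print(f.x,f.fun.round(2))
# probe recess corner in picture & far corners w/ 2mm chamfer
uv2=(np.array([[295,242.5],[476.5,244],[182,50],[503.5,50]])+.5)/1.5-.5
P2=P+[[.128,.093,.07],[.128,-.093,.07]]
f=least_squares(lambda q:(proj(c,body(q,P2))-uv2).ravel(),p);print(f.x,f.fun.round(2))
cv2.imwrite("pics/w10.png",cv2.resize(c["frame"][150:240,180:340],None,fx=5,fy=5,interpolation=cv2.INTER_CUBIC))
```

```text
[[298.2 238.7]
 [476.7 238.2]] [[294.75 242.25]
 [476.25 243.75]]
[ 0.55988381  0.12385997 -0.04966295] [ 1.21 -0.06 -1.21 -0.08]
[ 0.56023852  0.12375631 -0.04341909] [ 1.19 -0.2  -1.16 -0.96  0.36  0.04 -0.39  0.67]
```

View pics/w10.png

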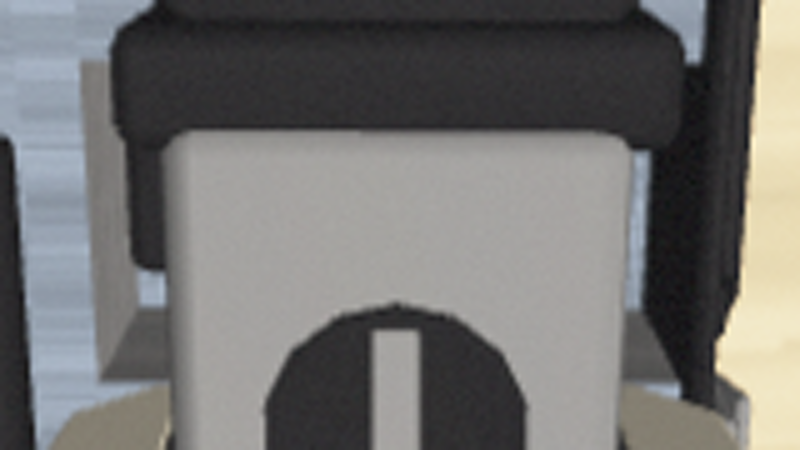

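Run:
```python
from h import *
c=robot.read_camera("wrist");p=[.5631,.1228,-.0386]
uv=np.array([[82,60],[100,380]])/5+[180,150]-.4
P=[[.015,.035,.062],[-.055,.035,.062]]
print(proj(c,body(p,P)).round(1),uv)
uv2=np.r_[uv,(np.array([[182,50],[503.5,50]])+.5)/1.5-.5]
P2=P+[[.128,.093,.07],[.128,-.093,.07]]
f=least_squares(lambda q:(proj(c,body(q,P2))-uv2).ravel(),p);print(f.x,f.fun.round(2))
# meter in hand from the same picture, at its present height
s=robot.read_state();zt=s["tool_pos"][2]+.0144+.032
m=(np.array([[170,132],[630,132]]))/5+[180,150]-.4
print("grey end",[ray(c,v,zt).round(4) for v in m], s["tool_pos"])
cx,sx=np.cos(f.x[2]),np.sin(f.x[2])
q=f.x; cut=np.array([q[0]+sx*.025,q[1]-cx*.025]);print("cutout",cut,"TCP",cut-.0195*np.array([cx,sx]))
```

```text
[[198.4 158.6]
 [202.4 223.5]] [[196.  161.6]
 [199.6 225.6]]
[ 0.56047534  0.12481728 -0.04681993] [ 0.77 -0.59  0.76 -0.02 -0.25 -0.58 -1.02  0.95]
grey end [array([0.5881, 0.1201, 0.197 ]), array([0.5861, 0.0713, 0.197 ])] [0.54146776 0.09882676 0.15057905]
cutout [0.55930527 0.09984468] TCP [0.53982664 0.10075734]
```

Emit:
step_arm(targets=[{"tx": -0.5,"ty": -1,"tz": 10,"ax": 0,"ay": 0,"az": 0,"grip": 255},{"tx": 0,"ty": 0,"tz": 20,"ax": 0,"ay": 0,"az": 0,"grip": 255},{"tx": 0,"ty": 0,"tz": 20,"ax": 0,"ay": 0,"az": 0,"grip": 255},{"tx": 0,"ty": 0,"tz": 20,"ax": 0,"ay": 0,"az": 0,"grip": 255},{"tx": 0,"ty": 0,"tz": 15,"ax": 0,"ay": 0,"az": 0,"grip": 255},{"tx": 0,"ty": 0,"tz": 8,"ax": 0,"ay": 0,"az": 0,"grip": 255},{"tx": 0,"ty": 0,"tz": 2,"ax": 0,"ay": 0,"az": 0,"grip": 255},{"tx": 0,"ty": 0,"tz": 0,"ax": 0,"ay": 0,"az": 0,"grip": 255},{"tx": 0,"ty": 0,"tz": 0,"ax": 0,"ay": 0,"az": 0,"grip": 255}])

```text
t: 11.45
tool_pos: [0.542, 0.1001, 0.0568]
orientation: [-3.141, 0.062, -0.003]
force: [-0.3, -1.1, -3.3]
opening: 0.0519
```

Run:
```python
from h import *
plan([.541,.0998,.054],down(-.043))
c=robot.read_camera("wrist")
im=cv2.resize(c["frame"],(768,576),interpolation=cv2.INTER_CUBIC);cv2.imwrite("pics/w11.png",im)
d=robot.read_camera("scene")["frame"][130:270,290:430];cv2.imwrite("pics/s11.png",cv2.resize(d,None,fx=4.2,fy=4.2,interpolation=cv2.INTER_CUBIC))
```

```text
t 11.45 pos [0.542  0.1001 0.0568] tool-shift mm first [-1.   0.3  2.8]
turn [-0.0003 -0.0018  0.0038] shift mm after turn [-1.   0.3  2.8]
```

View pics/w11.png

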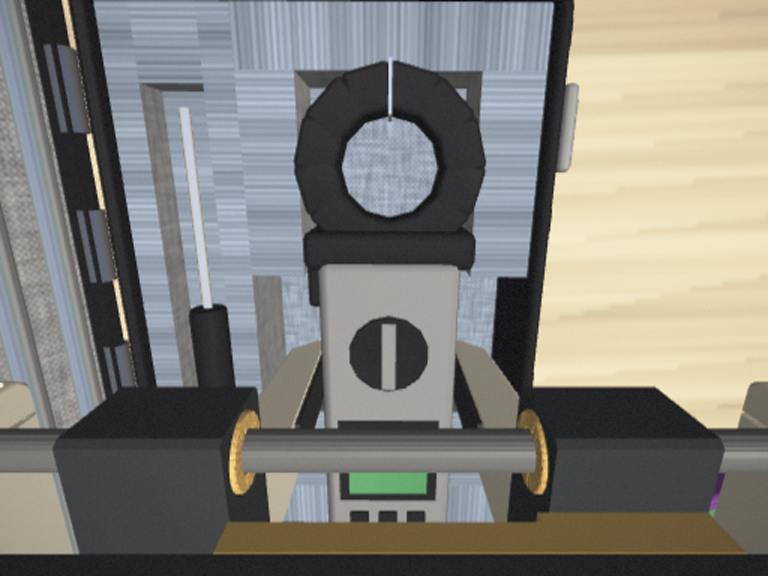

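View pics/s11.png

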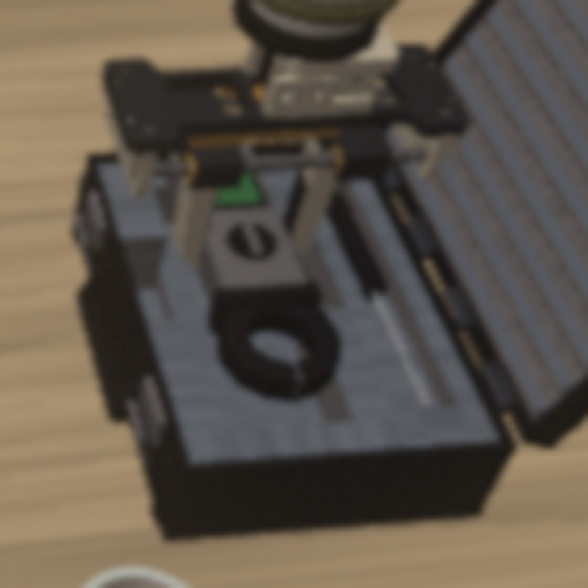

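The cut-out's jaw end now shows, with corners at (296,71) and (482,71) around the ring, and scoop corners at (253,277) and (497,277). I compute the remaining offset from the meter's own edges in the same picture.

Run:
```python
from h import *
c=robot.read_camera("wrist");s=robot.read_state();R=T(s["orientation"]);p=s["tool_pos"]
def nat(a): return (np.array(a,float)+.5)/1.5-.5
cu=nat([[296,71],[482,71],[253,277]])
P=[[.1,.013,.062],[.1,-.063,.062],[.015,.035,.062]]
f=least_squares(lambda q:(proj(c,body(q,P))-cu).ravel(),[.56,.124,-.045]);q=f.x;print("case",q,f.fun.round(2))
cut=body(q,[[0,-.025,.026]])[0];print("cutout",cut)
# meter: grey end corners & jaw tip
zf=p[2]+.0144
M=[[.026,.026,.032],[.026,-.026,.032]]
mu=nat([[319,265],[458.5,265]])
a=[ray(c,v,zf+.032) for v in mu];mid=(a[0]+a[1])/2;print("width",np.linalg.norm(a[0]-a[1]),"mid",mid)
yaw=np.arctan2(R[1,0],R[0,0]);u=np.array([np.cos(yaw),np.sin(yaw),0])
mc=mid-.026*u;print("meter centre",mc,"yaw",yaw,"TCP",p)
d=cut-mc;print("needed shift tool xy mm",(R.T@d*1000).round(1)[:2],"turn az",round(-(q[2]-yaw),4))
for z in (.01,.016,.02,.025): print("tip at z",z,ray(c,nat([390,61]),zf+z).round(4))
```

```text
case [ 0.55945064  0.12479867 -0.05051737] [-1.5  -0.41  0.2   1.14  1.49 -0.95]
cutout [0.55818824 0.09983056 0.026     ]
width 0.04952324450604761 mid [0.58719879 0.09739411 0.1030067 ]
meter centre [0.56121882 0.09841435 0.1030067 ] yaw -0.0392502799003396 TCP [0.54180084 0.09999907 0.0566067 ]
needed shift tool xy mm [-3.2 -1.3] turn az 0.0113
tip at z 0.01 [0.6573 0.0941 0.081 ]
tip at z 0.016 [0.6559 0.0942 0.087 ]
tip at z 0.02 [0.6549 0.0943 0.091 ]
tip at z 0.025 [0.6537 0.0944 0.096 ]
```

Emit:
step_arm(targets=[{"tx": -2.3,"ty": -1,"tz": 0,"ax": 0,"ay": 0,"az": 0.005,"grip": 255},{"tx": 0,"ty": 0,"tz": 4,"ax": 0,"ay": 0,"az": 0,"grip": 255},{"tx": 0,"ty": 0,"tz": 4,"ax": 0,"ay": 0,"az": 0,"grip": 255},{"tx": 0,"ty": 0,"tz": 4,"ax": 0,"ay": 0,"az": 0,"grip": 255},{"tx": 0,"ty": 0,"tz": 4,"ax": 0,"ay": 0,"az": 0,"grip": 255},{"tx": 0,"ty": 0,"tz": 0,"ax": 0,"ay": 0,"az": 0,"grip": 255}])

```text
t: 12.2
tool_pos: [0.538, 0.101, 0.0386]
orientation: [3.141, -0.069, -0.003]
force: [0.3, -0.1, -4.3]
opening: 0.0516
```

Run:
```python
from h import *
s=robot.read_state();print(s["tool_pos"],s["force"],s["wrist_torque"])
c=robot.read_camera("wrist")
cv2.imwrite("pics/w12.png",cv2.resize(c["frame"][30:260,140:380],None,fx=2.6*1.2,fy=2.6,interpolation=cv2.INTER_CUBIC))
```

```text
[0.53803263 0.10099849 0.03856969] [ 0.32400782 -0.13998087 -4.2526565 ] [ 0.0625651   0.07440428 -0.04412723]
```

View pics/w12.png

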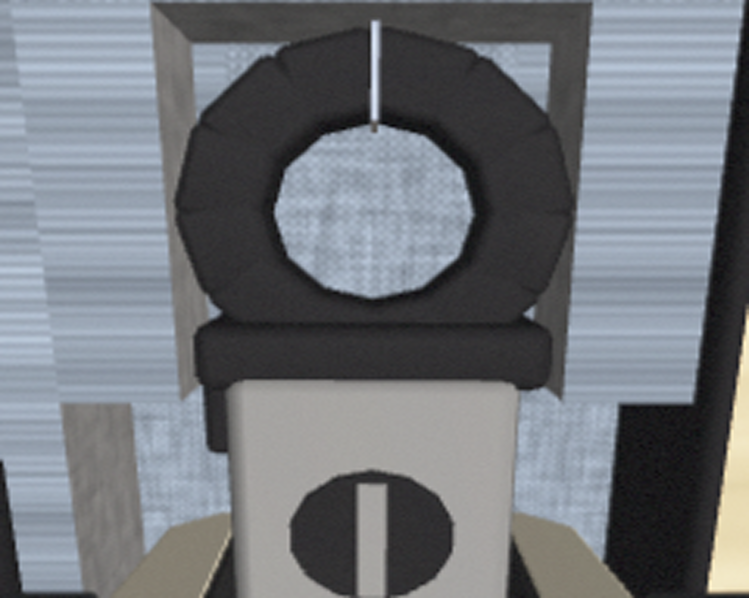

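The meter has entered the cut-out, 9 mm deep, with even gaps: cut-out edges at 152 and 592, ring from 178 to 572. The force shows only its weight, so I continue down.

Emit:
step_arm(targets=[{"tx": 0,"ty": 0,"tz": 4,"ax": 0,"ay": 0,"az": 0,"grip": 255},{"tx": 0,"ty": 0,"tz": 4,"ax": 0,"ay": 0,"az": 0,"grip": 255},{"tx": 0,"ty": 0,"tz": 4,"ax": 0,"ay": 0,"az": 0,"grip": 255},{"tx": 0,"ty": 0,"tz": 4,"ax": 0,"ay": 0,"az": 0,"grip": 255},{"tx": 0,"ty": 0,"tz": 3,"ax": 0,"ay": 0,"az": 0,"grip": 255},{"tx": 0,"ty": 0,"tz": 0,"ax": 0,"ay": 0,"az": 0,"grip": 255}])

```text
t: 12.85
tool_pos: [0.5382, 0.101, 0.0199]
orientation: [3.141, -0.069, -0.002]
force: [0.0, -0.3, -4.3]
opening: 0.0514
```

Run:
```python
from h import *
s=robot.read_state();print(s["tool_pos"],s["force"],s["wrist_torque"],s["opening"])
c=robot.read_camera("wrist")
cv2.imwrite("pics/w13.png",cv2.resize(c["frame"][10:260,120:400],None,fx=2.4,fy=2.4,interpolation=cv2.INTER_CUBIC))
```

```text
[0.53821056 0.10100316 0.01987365] [ 0.01216965 -0.29025576 -4.27682136] [ 0.01718405  0.13270534 -0.03995834] 0.05135800788444102
```

View pics/w13.png

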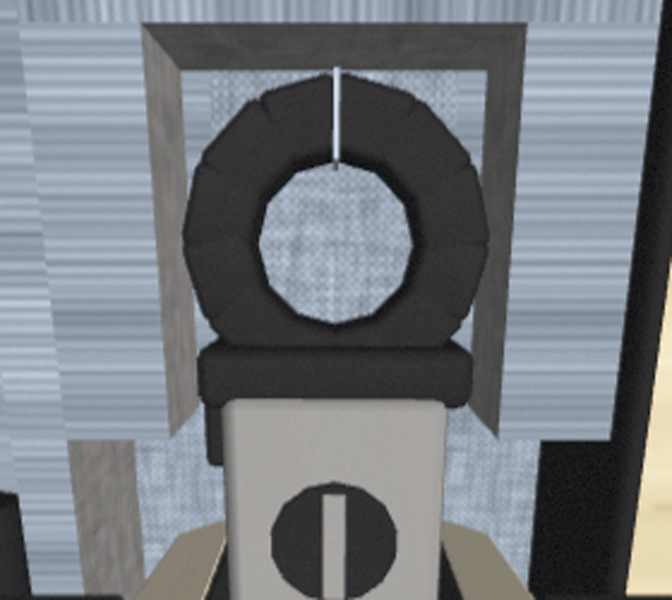

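Emit:
step_arm(targets=[{"tx": 0,"ty": 0,"tz": 2.5,"ax": 0,"ay": 0,"az": 0,"grip": 255},{"tx": 0,"ty": 0,"tz": 2,"ax": 0,"ay": 0,"az": 0,"grip": 255},{"tx": 0,"ty": 0,"tz": 1,"ax": 0,"ay": 0,"az": 0,"grip": 255},{"tx": 0,"ty": 0,"tz": 0,"ax": 0,"ay": 0,"az": 0,"grip": 255}])

```text
t: 13.3
tool_pos: [0.5386, 0.101, 0.0149]
orientation: [3.141, -0.069, -0.001]
force: [-0.9, 0.8, -4.1]
opening: 0.0517
```

Emit:
step_arm(targets=[{"tx": 0,"ty": 0,"tz": 1,"ax": 0,"ay": 0,"az": 0,"grip": 255},{"tx": 0,"ty": 0,"tz": 0,"ax": 0,"ay": 0,"az": 0,"grip": 255}])

```text
t: 13.5
tool_pos: [0.5388, 0.101, 0.0141]
orientation: [3.141, -0.069, -0.0]
force: [0.3, -0.5, -4.0]
opening: 0.0517
```

Emit:
step_arm(targets=[{"tx": 0,"ty": 0,"tz": 1,"ax": 0,"ay": 0,"az": 0,"grip": 255},{"tx": 0,"ty": 0,"tz": 0,"ax": 0,"ay": 0,"az": 0,"grip": 255}])

```text
t: 13.7
tool_pos: [0.5387, 0.101, 0.0131]
orientation: [3.141, -0.069, -0.0]
force: [0.2, 0.2, -2.9]
opening: 0.0519
```

Emit:
step_arm(targets=[{"tx": 0,"ty": 0,"tz": 0.7,"ax": 0,"ay": 0,"az": 0,"grip": 255},{"tx": 0,"ty": 0,"tz": 0,"ax": 0,"ay": 0,"az": 0,"grip": 255}])

```text
t: 13.9
tool_pos: [0.5387, 0.1011, 0.0123]
orientation: [-3.141, 0.069, 0.0]
force: [-0.4, -0.3, -4.9]
opening: 0.0519
```

Emit:
step_arm(targets=[{"tx": 0,"ty": 0,"tz": 0.7,"ax": 0,"ay": 0,"az": 0,"grip": 255},{"tx": 0,"ty": 0,"tz": 0,"ax": 0,"ay": 0,"az": 0,"grip": 255}])

```text
t: 14.1
tool_pos: [0.5388, 0.1011, 0.0117]
orientation: [-3.141, 0.069, -0.0]
force: [0.3, 1.1, -3.6]
opening: 0.0517
```

Emit:
step_arm(targets=[{"tx": 0,"ty": 0,"tz": 0.7,"ax": 0,"ay": 0,"az": 0,"grip": 255},{"tx": 0,"ty": 0,"tz": 0,"ax": 0,"ay": 0,"az": 0,"grip": 255}])

```text
t: 14.3
tool_pos: [0.5389, 0.1011, 0.0117]
orientation: [3.141, -0.069, 0.0]
force: [-4.9, 0.1, 3.5]
opening: 0.0517
```

Contact: Fz rose from -4 to +3.5 N with z stopped at 11.7 mm (predicted 11.6). I open part-way, since the scoops are limited, and then check.

Emit:
step_arm(targets=[{"tx": 0,"ty": 0,"tz": -0.5,"ax": 0,"ay": 0,"az": 0,"grip": 70},{"tx": 0,"ty": 0,"tz": 0,"ax": 0,"ay": 0,"az": 0,"grip": 70},{"tx": 0,"ty": 0,"tz": 0,"ax": 0,"ay": 0,"az": 0,"grip": 70},{"tx": 0,"ty": 0,"tz": 0,"ax": 0,"ay": 0,"az": 0,"grip": 70},{"tx": 0,"ty": 0,"tz": 0,"ax": 0,"ay": 0,"az": 0,"grip": 70},{"tx": 0,"ty": 0,"tz": 0,"ax": 0,"ay": 0,"az": 0,"grip": 70}])

```text
t: 14.9
tool_pos: [0.5388, 0.101, 0.0115]
orientation: [3.141, -0.069, -0.0]
force: [-0.6, 1.4, 0.3]
opening: 0.0675
```

Run:
```python
from h import *
s=robot.read_state();print(s["tool_pos"],s["force"],s["opening"])
c=robot.read_camera("wrist")
cv2.imwrite("pics/w14.png",cv2.resize(c["frame"],(768,576),interpolation=cv2.INTER_CUBIC))
```

```text
[0.5387951  0.10103069 0.01147891] [-0.63703397  1.41185623  0.26903825] 0.06753662645150019
```

View pics/w14.png

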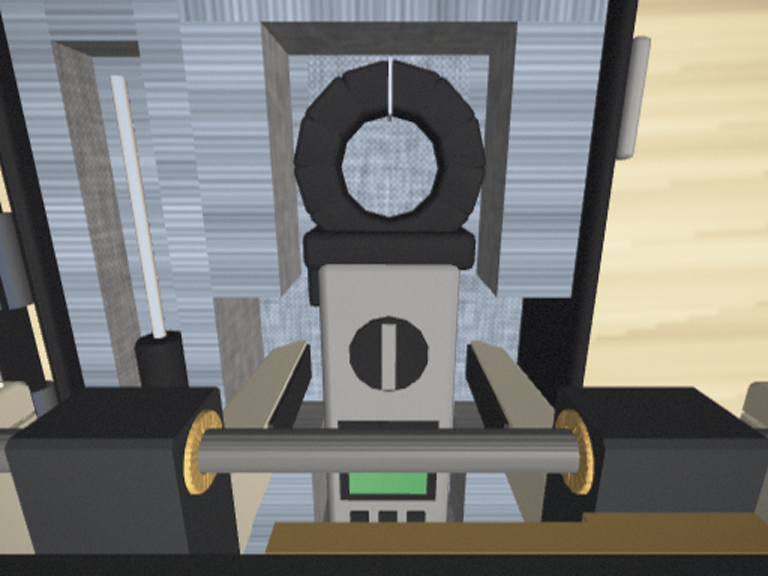

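The meter sits in the cut-out, with floor visible around the jaw and fingers clear of the housing at 310 and 467. I raise straight up, look back, and check the meter's pose before the lid.

Emit:
step_arm(targets=[{"tx": 0,"ty": 0,"tz": -2,"ax": 0,"ay": 0,"az": 0,"grip": 70},{"tx": 0,"ty": 0,"tz": -8,"ax": 0,"ay": 0,"az": 0,"grip": 70},{"tx": 0,"ty": 0,"tz": -20,"ax": 0,"ay": 0,"az": 0,"grip": 70},{"tx": 0,"ty": 0,"tz": -30,"ax": 0,"ay": 0,"az": 0,"grip": 70},{"tx": 0,"ty": 0,"tz": -30,"ax": 0,"ay": 0,"az": 0,"grip": 70},{"tx": 0,"ty": 0,"tz": -30,"ax": 0,"ay": 0,"az": 0,"grip": 255},{"tx": 0,"ty": 0,"tz": -30,"ax": 0,"ay": 0,"az": 0,"grip": 255},{"tx": 0,"ty": 0,"tz": -30,"ax": 0,"ay": 0,"az": 0,"grip": 255},{"tx": 0,"ty": 0,"tz": -30,"ax": 0,"ay": 0,"az": 0,"grip": 255},{"tx": 0,"ty": 0,"tz": -30,"ax": 0,"ay": 0,"az": 0,"grip": 255},{"tx": 0,"ty": 0,"tz": -25,"ax": 0,"ay": 0,"az": 0,"grip": 255},{"tx": 0,"ty": 0,"tz": -10,"ax": 0,"ay": 0,"az": 0,"grip": 255},{"tx": 0,"ty": 0,"tz": 0,"ax": 0,"ay": 0,"az": 0,"grip": 255}])

```text
t: 16.25
tool_pos: [0.5396, 0.1011, 0.2886]
orientation: [-3.14, 0.069, -0.005]
force: [0.3, 0.1, -0.3]
opening: 0.0077
```

Run:
```python
from h import *
s=robot.read_state();print(s["tool_pos"],s["force"],s["opening"])
plan([.565,.38,.29],down(-.043))
c=robot.read_camera("wrist")
cv2.imwrite("pics/w15.png",cv2.resize(c["frame"],(768,576),interpolation=cv2.INTER_CUBIC))
c=robot.read_camera("scene")
cv2.imwrite("pics/s15.png",cv2.resize(c["frame"][80:280,280:500],None,fx=3,fy=3,interpolation=cv2.INTER_CUBIC))
```

```text
[0.53964879 0.1011411  0.28857763] [ 0.27699249  0.10133258 -0.31565775] 0.0076645849457142
t 16.25 pos [0.5396 0.1011 0.2886] tool-shift mm first [  13.  -279.7   -1.2]
turn [-0.0005 -0.0035 -0.0012] shift mm after turn [  13.3 -279.7   -1.4]
```

View pics/w15.png

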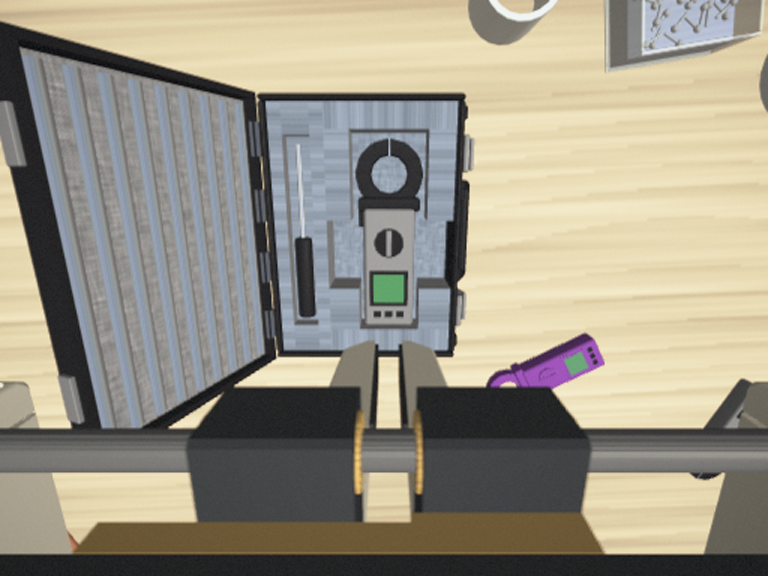

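View pics/s15.png

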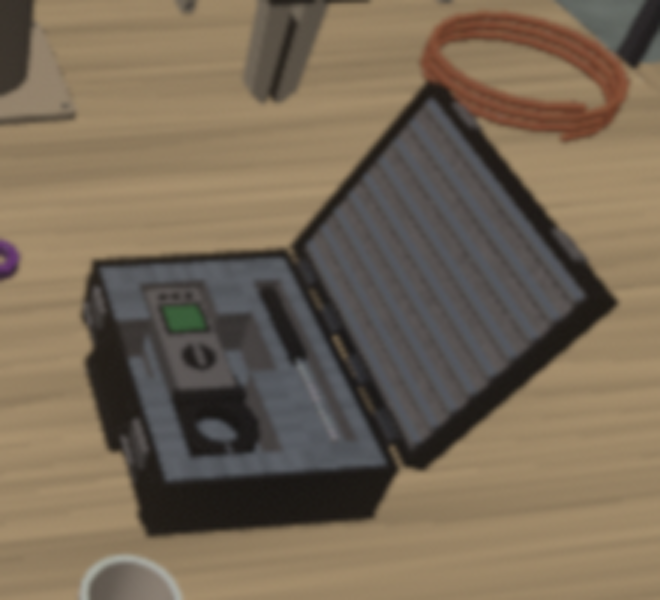

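The meter lies flat with even gaps all round: jaw tip at row 140 against cut-out end at 130, tail at 325 against 328, sides even. The lid still leans open. Now I go over the lid to behind it, high up, and close the fingers.

Emit:
step_arm(targets=[{"tx": 1,"ty": -10,"tz": 0,"ax": 0,"ay": 0,"az": 0,"grip": 255},{"tx": 2,"ty": -25,"tz": 0,"ax": 0,"ay": 0,"az": 0,"grip": 255},{"tx": 2,"ty": -30,"tz": 0,"ax": 0,"ay": 0,"az": 0,"grip": 255},{"tx": 2,"ty": -30,"tz": 0,"ax": 0,"ay": 0,"az": 0,"grip": 255},{"tx": 2,"ty": -30,"tz": 0,"ax": 0,"ay": 0,"az": 0,"grip": 255},{"tx": 2,"ty": -30,"tz": 0,"ax": 0,"ay": 0,"az": 0,"grip": 255},{"tx": 2,"ty": -30,"tz": 0,"ax": 0,"ay": 0,"az": 0,"grip": 255},{"tx": 0,"ty": -30,"tz": 0,"ax": 0,"ay": 0,"az": 0,"grip": 255},{"tx": 0,"ty": -30,"tz": 0,"ax": 0,"ay": 0,"az": 0,"grip": 255},{"tx": 0,"ty": -25,"tz": 0,"ax": 0,"ay": 0,"az": 0,"grip": 255},{"tx": 0,"ty": -10,"tz": 0,"ax": 0,"ay": 0,"az": 0,"grip": 255},{"tx": 0,"ty": 0,"tz": 0,"ax": 0,"ay": 0,"az": 0,"grip": 255},{"tx": 0,"ty": 0,"tz": 0,"ax": 0,"ay": 0,"az": 0,"grip": 255}])

```text
t: 17.65
tool_pos: [0.564, 0.3795, 0.2857]
orientation: [3.14, -0.069, -0.002]
force: [0.4, 0.1, 0.1]
opening: 0.0004
```

Run:
```python
from h import *
s=robot.read_state();print(s["tool_pos"],s["force"],s["opening"])
plan([.571,.365,.2035],down(-.043))
c=robot.read_camera("wrist")
im=cv2.resize(c["frame"],(768,576),interpolation=cv2.INTER_CUBIC)
q=[.5612,.124,-.043]
th=1.95
E=[[x,.095+.022*k*np.sin(th)-.19*np.cos(th),.071+.022*k*np.cos(th)+.19*np.sin(th)] for x,k in ((-.13,0),(.13,0),(.13,1),(-.13,1))]
print(body(q,E).round(3))
cv2.polylines(im,[((proj(c,body(q,E))+.5)*1.5-.5).round().astype(int)],True,(0,0,255),1)
cv2.imwrite("pics/w16.png",im)
c=robot.read_camera("scene")
cv2.imwrite("pics/s16.png",cv2.resize(c["frame"][40:280,260:512],None,fx=3,fy=2.5,interpolation=cv2.INTER_CUBIC))
```

```text
[0.56399332 0.37952924 0.28571565] [0.36995911 0.14205671 0.13457771] 0.0004069838970751591
t 17.65 pos [0.564  0.3795 0.2857] tool-shift mm first [ 7.7 14.1 82.2]
turn [ 0.0011  0.0009 -0.0013] shift mm after turn [ 7.6 14.2 82.2]
[[0.438 0.295 0.248]
 [0.698 0.284 0.248]
 [0.699 0.304 0.239]
 [0.439 0.315 0.239]]
```

View pics/w16.png

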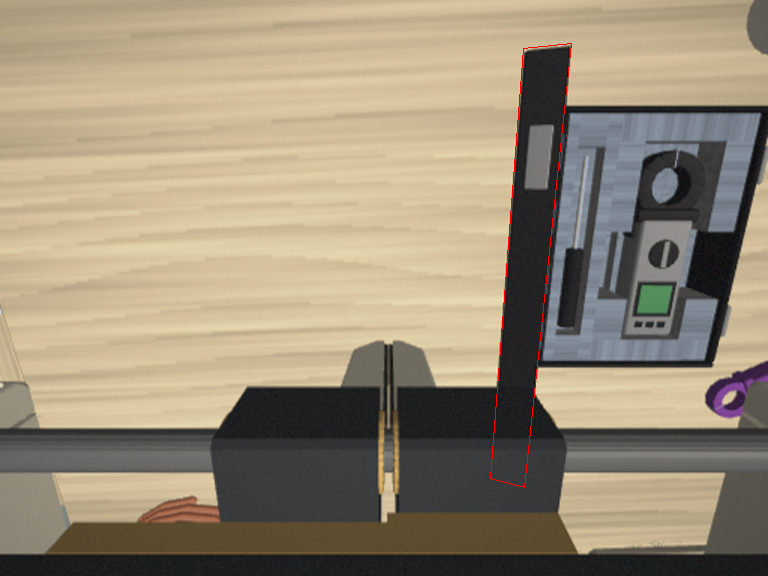

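View pics/s16.png

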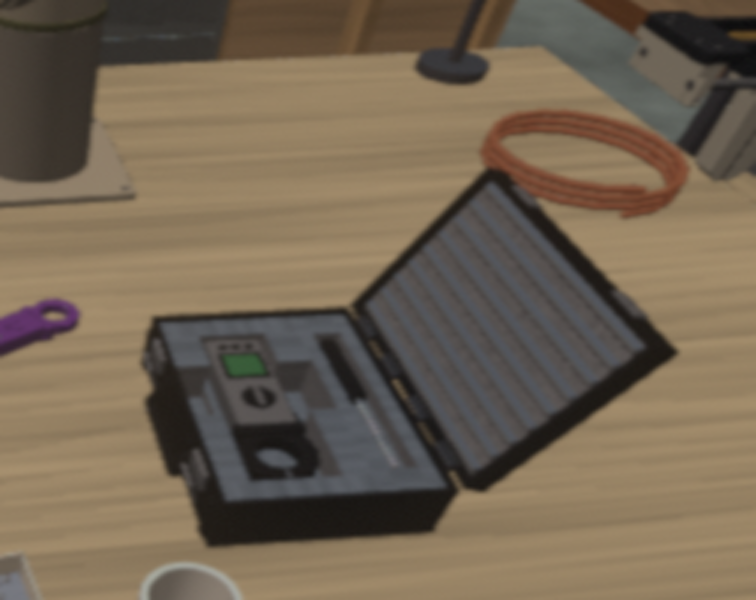

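The lid-edge model (red) matches the picture at columns 501–570, and the closed fingers are behind it at column 388. I descend to fingertip z of about 0.228, just under the edge.

Emit:
step_arm(targets=[{"tx": 2,"ty": 0,"tz": 10,"ax": 0,"ay": 0,"az": 0,"grip": 255},{"tx": 3,"ty": 0,"tz": 25,"ax": 0,"ay": 0,"az": 0,"grip": 255},{"tx": 2,"ty": 0,"tz": 25,"ax": 0,"ay": 0,"az": 0,"grip": 255},{"tx": 0,"ty": 4,"tz": 16,"ax": 0,"ay": 0,"az": 0,"grip": 255},{"tx": 0,"ty": 10,"tz": 6,"ax": 0,"ay": 0,"az": 0,"grip": 255},{"tx": 0,"ty": 0,"tz": 0,"ax": 0,"ay": 0,"az": 0,"grip": 255}])

```text
t: 18.35
tool_pos: [0.5703, 0.3637, 0.2032]
orientation: [3.139, -0.072, -0.003]
force: [0.1, -0.4, 0.3]
opening: 0.0003
```

Emit:
step_arm(targets=[{"tx": 0,"ty": 10,"tz": 0,"ax": 0,"ay": 0,"az": 0,"grip": 255},{"tx": 0,"ty": 10,"tz": 0,"ax": 0,"ay": 0,"az": 0,"grip": 255},{"tx": 0,"ty": 10,"tz": 0,"ax": 0,"ay": 0,"az": 0,"grip": 255},{"tx": 0,"ty": 10,"tz": 0,"ax": 0,"ay": 0,"az": 0,"grip": 255},{"tx": 0,"ty": 10,"tz": 0,"ax": 0,"ay": 0,"az": 0,"grip": 255},{"tx": 0,"ty": 10,"tz": 0,"ax": 0,"ay": 0,"az": 0,"grip": 255},{"tx": 0,"ty": 10,"tz": 0,"ax": 0,"ay": 0,"az": 0,"grip": 255}])

```text
t: 19.05
tool_pos: [0.5676, 0.2952, 0.205]
orientation: [-3.14, 0.069, -0.001]
force: [-0.1, 1.1, 0.7]
opening: 0.0004
```

Run:
```python
from h import *
s=robot.read_state();print(s["tool_pos"],s["force"],s["opening"],s["t"])
c=robot.read_camera("wrist")
cv2.imwrite("pics/w17.png",cv2.resize(c["frame"],(768,576),interpolation=cv2.INTER_CUBIC))
c=robot.read_camera("scene")
cv2.imwrite("pics/s17.png",cv2.resize(c["frame"][40:280,260:512],None,fx=3,fy=2.5,interpolation=cv2.INTER_CUBIC))
```

```text
[0.56755508 0.29524396 0.20499979] [-0.07165048  1.08398594  0.74999394] 0.0004122467526408317 19.05
```

View pics/w17.png

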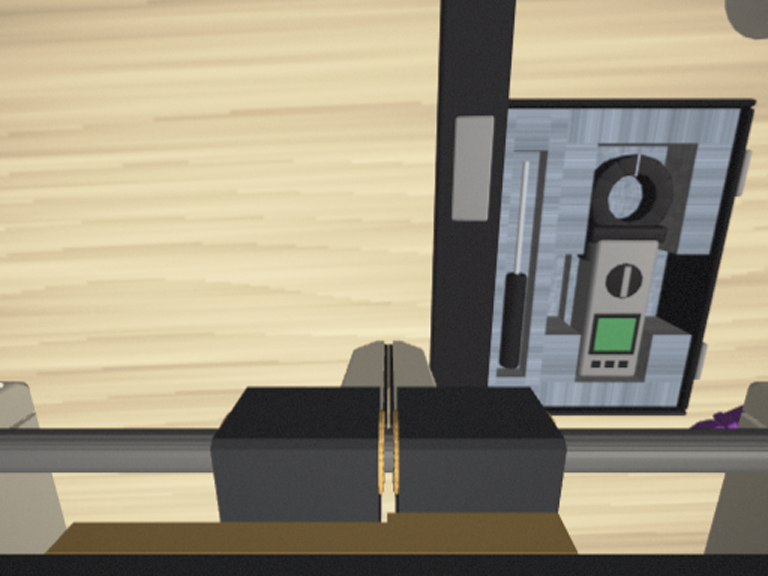

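View pics/s17.png

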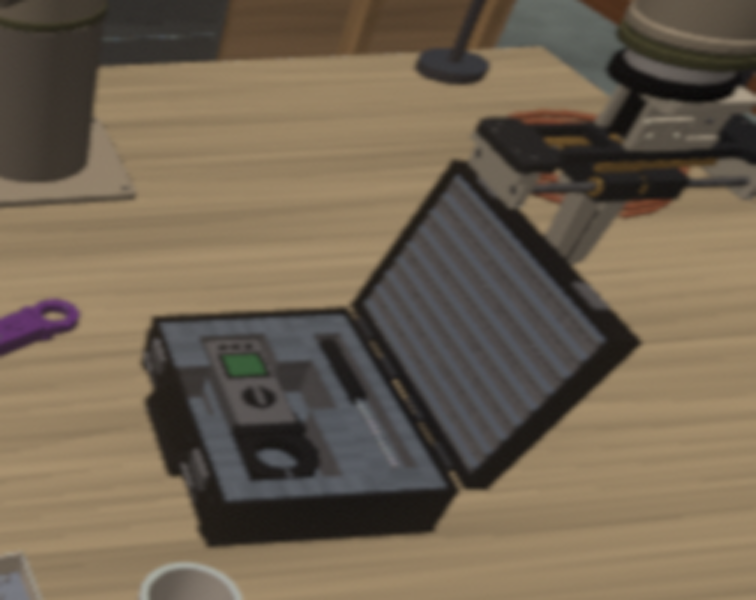

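Contact, with about 1 N in +y, and the lid has tipped to about 1.8 rad. I push on past balance, then back off at once.

Emit:
step_arm(targets=[{"tx": 0,"ty": 12,"tz": 0,"ax": 0,"ay": 0,"az": 0,"grip": 255},{"tx": 0,"ty": 12,"tz": 0,"ax": 0,"ay": 0,"az": 0,"grip": 255},{"tx": 0,"ty": 12,"tz": 0,"ax": 0,"ay": 0,"az": 0,"grip": 255},{"tx": 0,"ty": 12,"tz": 0,"ax": 0,"ay": 0,"az": 0,"grip": 255},{"tx": 0,"ty": 12,"tz": 0,"ax": 0,"ay": 0,"az": 0,"grip": 255},{"tx": 0,"ty": 10,"tz": 0,"ax": 0,"ay": 0,"az": 0,"grip": 255},{"tx": 0,"ty": 4,"tz": 0,"ax": 0,"ay": 0,"az": 0,"grip": 255},{"tx": 0,"ty": -10,"tz": -5,"ax": 0,"ay": 0,"az": 0,"grip": 255},{"tx": 0,"ty": -25,"tz": -10,"ax": 0,"ay": 0,"az": 0,"grip": 255},{"tx": 0,"ty": -30,"tz": -10,"ax": 0,"ay": 0,"az": 0,"grip": 255}])

```text
t: 20.15
tool_pos: [0.5671, 0.2879, 0.2302]
orientation: [-3.141, 0.071, -0.0]
force: [-0.2, -0.1, 0.1]
opening: 0.0005
```

Run:
```python
from h import *
s=robot.read_state();print(s["tool_pos"],s["force"],s["t"])
c=robot.read_camera("scene")
cv2.imwrite("pics/s18.png",cv2.resize(c["frame"][40:280,260:512],None,fx=3,fy=2.5,interpolation=cv2.INTER_CUBIC))
```

```text
[0.56710672 0.28793519 0.23020205] [-0.17552874 -0.10442042  0.06203025] 20.15
```

View pics/s18.png

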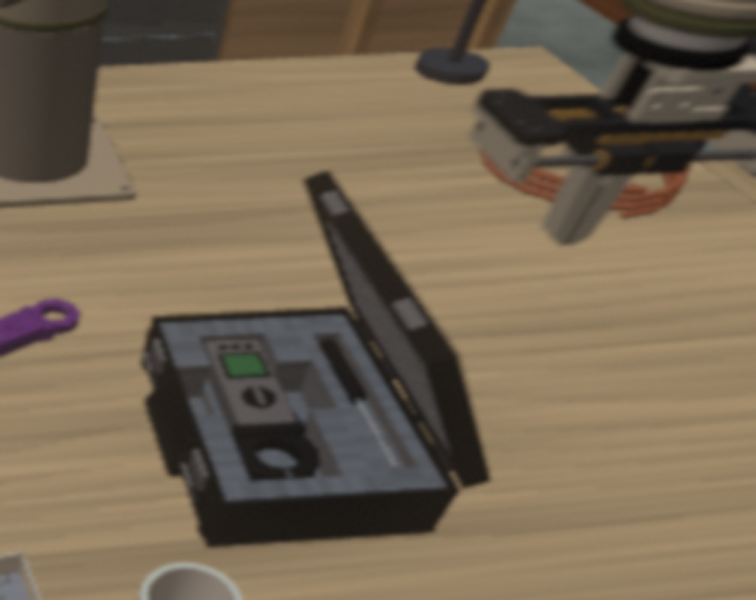

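The lid is over the balance point and falling, its edge at about (320,180), and the fingers are well away from it. I keep clear and let it drop.

Emit:
step_arm(targets=[{"tx": 0,"ty": -20,"tz": -10,"ax": 0,"ay": 0,"az": 0,"grip": 255},{"tx": 0,"ty": -20,"tz": -10,"ax": 0,"ay": 0,"az": 0,"grip": 255},{"tx": 0,"ty": -10,"tz": -5,"ax": 0,"ay": 0,"az": 0,"grip": 255},{"tx": 0,"ty": 0,"tz": 0,"ax": 0,"ay": 0,"az": 0,"grip": 255},{"tx": 0,"ty": 0,"tz": 0,"ax": 0,"ay": 0,"az": 0,"grip": 255},{"tx": 0,"ty": 0,"tz": 0,"ax": 0,"ay": 0,"az": 0,"grip": 255},{"tx": 0,"ty": 0,"tz": 0,"ax": 0,"ay": 0,"az": 0,"grip": 255},{"tx": 0,"ty": 0,"tz": 0,"ax": 0,"ay": 0,"az": 0,"grip": 255},{"tx": 0,"ty": 0,"tz": 0,"ax": 0,"ay": 0,"az": 0,"grip": 255},{"tx": 0,"ty": 0,"tz": 0,"ax": 0,"ay": 0,"az": 0,"grip": 255},{"tx": 0,"ty": 0,"tz": 0,"ax": 0,"ay": 0,"az": 0,"grip": 255},{"tx": 0,"ty": 0,"tz": 0,"ax": 0,"ay": 0,"az": 0,"grip": 255},{"tx": 0,"ty": 0,"tz": 0,"ax": 0,"ay": 0,"az": 0,"grip": 255},{"tx": 0,"ty": 0,"tz": 0,"ax": 0,"ay": 0,"az": 0,"grip": 255},{"tx": 0,"ty": 0,"tz": 0,"ax": 0,"ay": 0,"az": 0,"grip": 255},{"tx": 0,"ty": 0,"tz": 0,"ax": 0,"ay": 0,"az": 0,"grip": 255},{"tx": 0,"ty": 0,"tz": 0,"ax": 0,"ay": 0,"az": 0,"grip": 255},{"tx": 0,"ty": 0,"tz": 0,"ax": 0,"ay": 0,"az": 0,"grip": 255}])

```text
t: 22.0
tool_pos: [0.5692, 0.3369, 0.2545]
orientation: [-3.141, 0.069, 0.0]
force: [-0.7, 0.2, 0.4]
opening: 0.0003
```

Run:
```python
from h import *
s=robot.read_state();print(s["tool_pos"],s["force"],s["t"])
c=robot.read_camera("scene")
im=cv2.resize(c["frame"],(768,576),interpolation=cv2.INTER_CUBIC)
q=[.5612,.124,-.043]
for z in (.071,.093):
    B=[[x,y,z] for x,y in ((-.13,-.095),(.13,-.095),(.13,.095),(-.13,.095))]
    cv2.polylines(im,[((proj(c,body(q,B))+.5)*1.5-.5).round().astype(int)],True,(0,255,0),1)
cv2.imwrite("pics/s19.png",im)
cv2.imwrite("pics/s19c.png",cv2.resize(c["frame"][130:280,290:450],None,fx=4,fy=4,interpolation=cv2.INTER_CUBIC))
```

```text
[0.56924775 0.3369418  0.25453356] [-0.67513327  0.18571541  0.36940191] 22.0
```

View pics/s19.png

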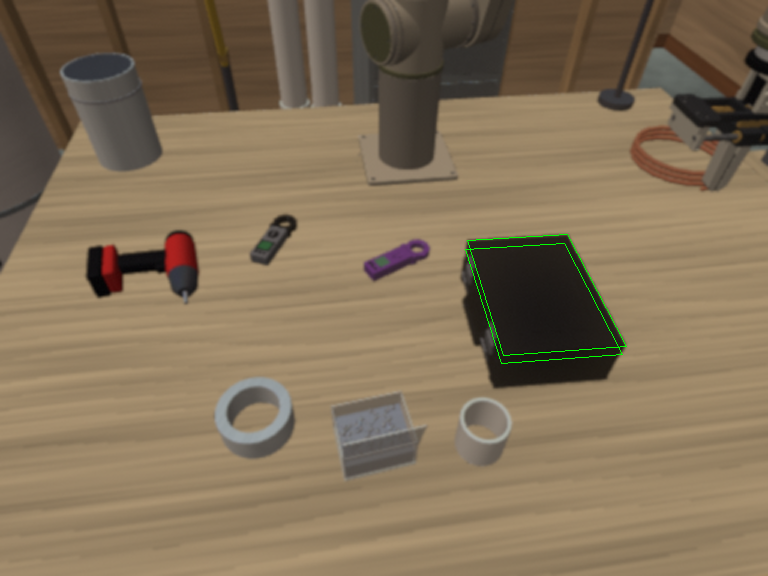

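View pics/s19c.png

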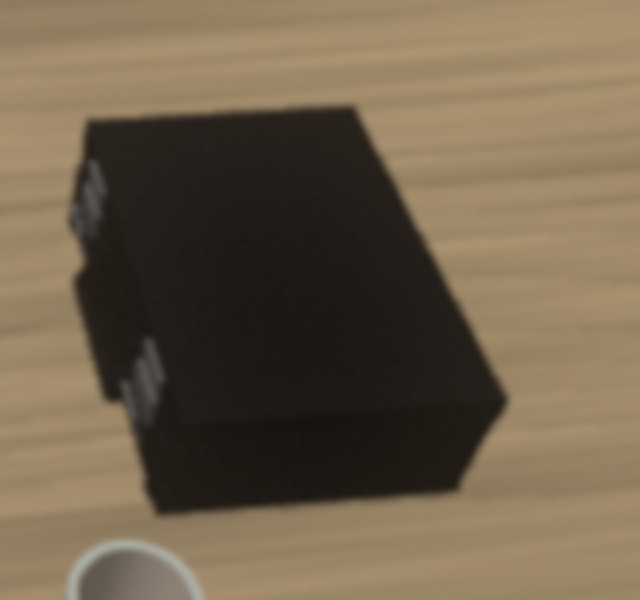

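Run:
```python
from h import *
c=robot.read_camera("scene");f=np.clip(c["frame"][130:280,290:450].astype(float)*4,0,255).astype(np.uint8)
im=cv2.resize(f,None,fx=4,fy=4,interpolation=cv2.INTER_CUBIC)
cv2.imwrite("pics/s20.png",im)
q=[.5612,.124,-.043]
B=[[x,y,z] for z in (.093,.071) for x,y in ((-.13,-.095),(.13,-.095),(.13,.095),(-.13,.095))]
print(((proj(c,body(q,B))-[290,130]+.5)*4-.5).round())
```

```text
[[ 86. 121.]
 [183. 427.]
 [511. 402.]
 [354. 106.]
 [ 82. 145.]
 [177. 450.]
 [498. 426.]
 [346. 130.]]
```

View pics/s20.png

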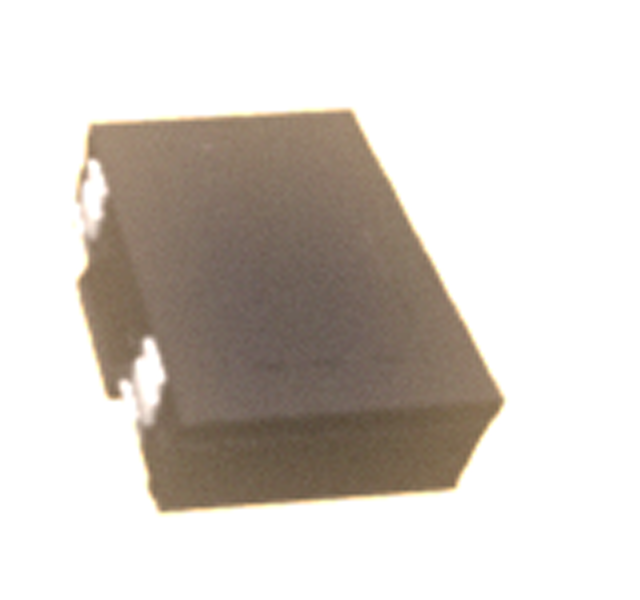

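The lid's top corners, (88,125) and (183,427) at the front, match the predicted shut position (86,121), (183,427) to about 1 native pixel. The arm is clear and the bystanders are in place, so I hand in.

Emit:
step_arm(targets=[{"tx": 0,"ty": 0,"tz": 0,"ax": 0,"ay": 0,"az": 0,"grip": 255},{"tx": 0,"ty": 0,"tz": 0,"ax": 0,"ay": 0,"az": 0,"grip": 255},{"tx": 0,"ty": 0,"tz": 0,"ax": 0,"ay": 0,"az": 0,"grip": 255}])

```text
t: 22.4
tool_pos: [0.5692, 0.337, 0.2545]
orientation: [-3.141, 0.069, -0.0]
force: [-0.4, -0.2, 1.6]
opening: 0.0005
```

```bash
python3 -c "
from plant import robot
s=robot.read_state();print(s['t'],s['force']);print(robot.close_job())"
```

```text
22.4 [-0.36298653 -0.22250846  1.59357962]
the job is handed in; nothing more can be done
None
```

I laid the larger grey meter face up in its cut-out and let go. I then pushed the lid from behind until it fell shut by itself with the gripper well clear. The job was handed in at 22.4 s, with no verdict reported.

**Last checks**
- **Meter:** the wrist picture after release showed it flat with roughly even gaps all round. It can't be seen now the lid is down.
- **Lid:** its corners in the final picture match the shut position to about 1 pixel.
- **Bystanders:** they look to be in place in the final picture; I did not measure them.
- **Touching nothing:** the last pictures show the arm well away from everything. The last force reading was 1.6 N in z; I took that as sensor noise, though earlier readings in free air were mostly below 1 N.

**What disagreed**
- **Finger length:** the fingers are about 38 mm shorter than stated, with the tips about 24.5 mm behind the TCP instead of 14 mm ahead. My first grip closed in the air just above the meter without touching it, so I reopened, went lower and gripped again.
- **Case position:** the top and wrist cameras differed by 2–3 mm; I went by the wrist view for the fit.

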